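# Check the rubber pad with the hand spring gauge

### The arm

A 6-joint arm with a two-finger parallel gripper is mounted at the origin on the work surface; the furniture and walls round the work are solid. World frame = base frame: x ahead of the robot, y to its left, z up, the work surface at z = 0. Lengths are in m, angles in degrees, forces in N, time in s.
With the tool pointing down it reaches from about 0.425 to 0.95 m from the base axis. Payload 14.7 kg.
Tool frame: the origin (TCP) lies at the very end of the fingers, on their centre line; the grasp point (between the pads) lies 19 mm behind it (robot.grasp_offset is the distance from the TCP to the grasp point, in m); y points along the fingers, z is the direction in which the jaws open and shut, and the axes are right-handed (so a half turn about y gives the same grasp; the last joint's range is limited). The gripper opens to 85 mm and grips with 20 to 120 N. Pads are 22 mm wide; open, the fingers measure 114 mm over their backs; the gripper's body (76 mm by 85 mm) begins 54 mm behind the grasp point. The pads swing forward as they close: fully open they stand 13 mm farther back than shut.
Start: joints at [67.804, 27.513, 91.461, -0, 61.026, -2.67], TCP at [0.217, 0.613, 0.2] pointing down, gripper open.
Joint ranges: [-157.49, 157.49], [-46.99, 117.5], [13.45, 153.17], [-89.5, 269.5], [5.16, 153.95], [-167.48, 167.48]. Speed limits (degrees/s): [108.29, 108.29, 136.94, 172.46, 172.46, 172.46].

### API

Orientations are given as a 3x3 rotation matrix whose columns are the frame's x, y, z axes.
In Python, from workcell import robot gives the robot as it stands.
- The arm moves only by the tool play_rows, never from a script. Its argument "series" is one flat list of numbers, 7 for each row, row after row: the turn, a rotation vector about the tool's x, y, z in rad, then the shift along the tool's x, y, z in cm, then the finger opening in cm, from 0 to 8.54. A call has 1 to 10 rows; each row shifts and turns the commanded pose from where the row before left it, along the tool's axes as they then stand; what a row does not reach is not made up. A row lasts 1/8 s, in which the tool goes at most 62.5 mm and 10.7 degrees, less where a joint would pass 70% of its speed; a pose out of reach is approached as far as the arm can. A call with a gripper value outside its range is refused whole. The fingers move at their own pace and stop on an object; "squeeze" is the grip in N (left out, the last holds). Time passes only in rows, so rows that do not move let the fingers close. It gives the time, the measured TCP pose, the force and the opening at its end, in the units of the state.
- robot.get_state(): the state, without advancing time (a new reading comes with each control period).
- robot.read_camera(name): name is "scene" or "top"; returns the picture (400x640x3 uint8, red, green, blue); there is no depth.
- robot.calibration(name): a dict with "fx", "fy", "cx", "cy" (pixels), "pose" (4x4, takes a point from camera to world coordinates). Camera axes: x right, y up, looking along -z (the intrinsics and any distortion apply to the point x, -y, -z); pixel columns grow to the right and rows downward; lengths in m; the calibration is good to about 2 mm. A picture is of the moment at which its call begins. calibration takes no time and is no camera call.
- robot.hand_in(): hands the job in, once; it reports no verdict.
Trained networks look in the newest picture that a camera, given by its name, has taken for a name from the list of things; names that differ only in an ending like _2 or _b are one class to them, and where a whole thing is asked for, a point or a joint stands for the part that bears it (a point fixed in the world has none). Each returns a list of dicts, best first, with "p" (0 to 1); they miss things now and then, are a little off and sometimes report something else, mostly with a low value. They report only what shows in the picture. A call takes as long as a camera call. They do not tell look-alikes from the thing itself.
- robot.boxes_of(camera, thing): "centre" ([x, y, z] in m, in world coordinates, good to about 4 mm: the middle of the surface that is visible of it).
- robot.regions_of(camera, thing): "mask" (400x640 bool, what is visible of it).
The state is a dict: "time": time; "qpos": joint angles; "joint_vel": joint speeds; "joint_torque": joint torques, N m; "eef_pos": TCP position; "ee_rot": TCP orientation; "contact_force": force on the tool from outside, world axes, zero at the start; "torque": the same for the moment, N m; "width": finger opening in m.
Only numpy, scipy, OpenCV 4.12 (cv2) and the standard library are available. Lean on these libraries where they do the work, as an engineer would, in place of code of your own. Each camera call takes 0.05 s, during which the arm holds its last target.

### The job

Lift the blue canister off the round test stand by its handle and set it down upright, without dropping it, wholly on the cork coaster. Then draw the hand gauge up out of its holder and hold it upright with its plunger tip on the red spot of the rubber pad, pressing lightly so that the sprung plunger is about half way in (never hard against its stop). Finish like that, still holding the gauge steadily on the spot, and leave the other things on the bench where they are.

Things in the scene. Friction and masses are not known exactly. Their poses are not given: they have to be found in the camera images.
- stand: round fixed aluminium stand, 124 mm across at the foot, topped by a flat, practically rigid dark rubber pad 110 mm across, its face 36 mm above the bench; origin under its centre on the bench. The pad has a red and a blue spot, each 14 mm across, 25 mm from the centre on opposite sides (red on the stand's own +x side); at the start the canister stands on them
- red_spot (a point): centre of the red spot, on the face of the pad
- coaster: round fixed cork coaster, 130 mm across, 8 mm thick; origin under its centre on the bench
- canister: loose closed blue canister, about 0.4 kg, 76 mm across (steel lid 81), 79 mm high to the lid top; origin at the centre of its underside, z up. A rigid handle bridges the lid: a black bar along the canister's own x axis, 14 mm wide and high, 76 mm long, on two end posts; 60 mm of it is free between them, with 32 mm of clear room between lid and bar
- canister_handle (a point): middle of the handle bar, 118 mm above the canister's underside; x along the bar, z up
- holder: fixed gauge holder: 84 mm square foot plate 8 mm thick carrying a grey block 56 mm square; the top is 60 mm above the bench, with an upright through hole 26 mm in diameter at the centre; origin under its centre on the bench
- gauge: loose hand spring gauge, 0.13 kg, upright in the holder hole on its collar. Origin on its axis at the underside of the aluminium collar (36 mm diameter, 6 thick); z along the axis, away from the plunger. Above: round black grip, 26 mm diameter, from 6 to 58 mm; yellow button to 62 mm. Below: steel barrel 22 mm diameter to -28 mm, then brass plunger 8 mm diameter to -50 mm when not pressed
- plunger_tip (a point): tip of the plunger on the gauge's axis, 4 mm flat end; 50 mm under the gauge's origin when not pressed, and nearer as it is pressed in
- plunger (a joint): how far the plunger is pushed into the barrel, in m: 0 free, 0.014 hard against its stop. Spring 600 N/m with 0.6 N preload, about 5 N at half way (0.007)
- moisture_tin: aluminium tin 61 mm across, 34 mm high, bystander: leave alone; origin under its centre
- brass_weight: brass weight 32 mm across, 46 mm high, bystander: leave alone; origin under its centre
- timer: grey timer 70 x 62 x 18 mm, bystander: leave alone; origin under its centre
Things that resemble listed ones, but are neither listed nor needed, are in the scene too. What is shaped like the stand but turquoise is not meant.

How it is judged:
By the outcome, as a careful person would: the job done as asked, in the order asked, and still so for the second after the job is handed in, while the arm keeps its last pose, push and grip.
It also fails if it takes over 64 s, if anything falls off the work surface, if the arm or the gripper's body presses on something with over 40 N, if the wrist force passes 120 N, or if a joint passes its speed limit or range.

## Working session

There is one attempt and no reset: what is moved stays moved. The work goes in short steps, Python scripts to look and compute and a tool call to move; the robot and the scene stay as the last step left them, time stands still between calls to the robot, and variables do not carry over. Pictures are saved under pics/ and viewed, and the job is handed in when it is done.

Besides the shell and the picture viewer there is one more tool, called after "Request:" by a JSON object that holds its "api" and its "payload". play_rows: Moves the arm, as the interface text tells. Its arguments: {"type":"object","properties":{"series":{"type":"array"},"squeeze":{"type":"number"}},"required":["series"]}

```bash
ls; mkdir -p pics
python3 - <<'E'
from workcell import robot
import cv2,numpy as np
print(robot.get_state()); print(robot.grasp_offset)
for n in ("scene","top"):
    im=robot.read_camera(n); cv2.imwrite(f"pics/{n}0.png",im[:,:,::-1]); print(n,robot.calibration(n))
    for t in ("stand","coaster","canister","canister_handle","holder","gauge","red_spot"):
        try:
            print(t,[(np.round(d["centre"],3).tolist(),round(d["p"],2)) for d in robot.boxes_of(n,t)])
        except Exception as e: print(t,e)
print(robot.get_state()["time"])
E
```

```text
pics
{'time': 0.0, 'qpos': array([ 6.78024444e+01,  2.75508019e+01,  9.14936539e+01,  4.38196988e-04,
        6.10241809e+01, -2.66915618e+00]), 'joint_vel': array([-0.00158997, -0.00543371,  0.00738064, -0.03397617, -0.01370522,
        0.04734495]), 'joint_torque': array([ 8.63577061e-04, -9.50640821e+01, -4.30204475e+01,  2.45119618e-04,
        1.18689137e-02, -6.41722536e-06]), 'eef_pos': array([0.21708122, 0.6122142 , 0.1989623 ]), 'ee_rot': array([[ 9.42474665e-01, -4.58776792e-04,  3.34277273e-01],
       [-3.34277582e-01, -1.10662591e-03,  9.42474017e-01],
       [-6.24653146e-05, -9.99999282e-01, -1.19632568e-03]]), 'contact_force': array([ 0.11794596, -0.62622632, -0.36223957]), 'torque': array([-0.02331202, -0.05630534,  0.03646705]), 'width': 0.08503559878472797}
0.0187
scene {'fx': 506.4261050792206, 'fy': 506.4261050792206, 'cx': 317.3627794725385, 'cy': 196.73767912307991, 'pose': array([[-0.98285903, -0.16052845,  0.09065724,  0.69742851],
       [ 0.1843092 , -0.84419339,  0.50335637,  0.63445095],
       [-0.00427078,  0.51143732,  0.85930997,  1.16585592],
       
[... 568 characters left out ...]
7, 'pose': array([[ 0.01874947,  0.98546478, -0.16884201,  0.38139318],
       [-0.99982036,  0.01801147, -0.00590152, -0.00569374],
       [-0.00277464,  0.16892233,  0.98562546,  1.21656088],
       [ 0.        ,  0.        ,  0.        ,  1.        ]])}
stand [([0.37, 0.281, 0.037], 0.76), ([0.499, -0.002, 0.038], 0.58), ([0.723, -0.026, 0.036], 0.56), ([0.387, -0.175, 0.02], 0.53)]
coaster [([0.576, -0.243, 0.009], 0.7)]
canister [([0.522, 0.018, 0.118], 0.85)]
canister_handle [([0.519, 0.018, 0.115], 0.67)]
holder [([0.536, 0.198, 0.015], 0.87)]
gauge [([0.542, 0.204, 0.109], 0.65)]
red_spot [([0.377, 0.287, 0.037], 0.9), ([0.723, -0.021, 0.038], 0.65), ([0.506, -0.0, 0.037], 0.64)]
0.8
```

View pics/scene0.png

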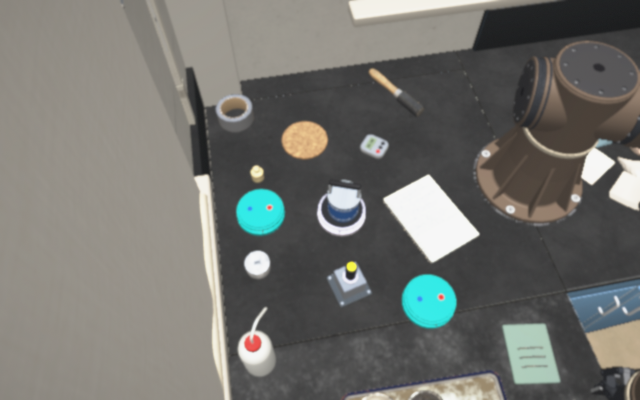

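View pics/top0.png

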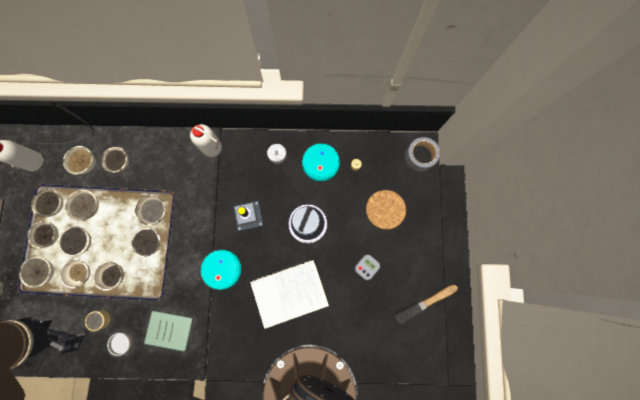

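The two cameras disagree by 10–20 mm. I'll check them against the robot's known pose by projecting the base and TCP.

```bash
cat > h.py <<'E'
import numpy as np,cv2
def proj(c,P):
    T=np.linalg.inv(c["pose"]); p=T[:3,:3]@np.asarray(P,float)+T[:3,3]
    return np.array([c["cx"]+c["fx"]*p[0]/-p[2], c["cy"]+c["fy"]*(-p[1])/-p[2]])
def unproj(c,uv,z):
    d=np.array([(uv[0]-c["cx"])/c["fx"],-(uv[1]-c["cy"])/c["fy"],-1.]); d=c["pose"][:3,:3]@d; o=c["pose"][:3,3]
    return o+d*(z-o[2])/d[2]
E
python3 - <<'E'
from workcell import robot
from h import *
import cv2
s=robot.get_state()
for n in ("scene","top"):
    c=robot.calibration(n); print(n,[k for k in c])
    im=cv2.imread(f"pics/{n}0.png")
    print([proj(c,p).round(1).tolist() for p in ([0,0,0],s["eef_pos"],[0.1,0,0],[0.53,0.03,0.118])])
    for i,r in enumerate([(270,60,220,330),(380,0,260,240)] if n=="scene" else [(190,120,240,180),(240,330,140,70),(0,290,180,110)]):
        x,y,w,h=r; k=min(800/w,600/h); k=int(k)
        cv2.imwrite(f"pics/{n}c{i}.png",cv2.resize(im[y:y+h,x:x+w],None,fx=k,fy=k,interpolation=cv2.INTER_CUBIC)); print(r,k)
E
```

```text
scene ['fx', 'fy', 'cx', 'cy', 'pose']
[[527.2, 178.0], [587.6, 424.9], [492.4, 183.8], [341.3, 196.2]]
(270, 60, 220, 330) 1
(380, 0, 260, 240) 2
top ['fx', 'fy', 'cx', 'cy', 'pose']
[[309.9, 394.2], [78.0, 326.3], [310.6, 359.6], [303.0, 216.7]]
(190, 120, 240, 180) 3
(240, 330, 140, 70) 5
(0, 290, 180, 110) 4
```

View pics/topc0.png

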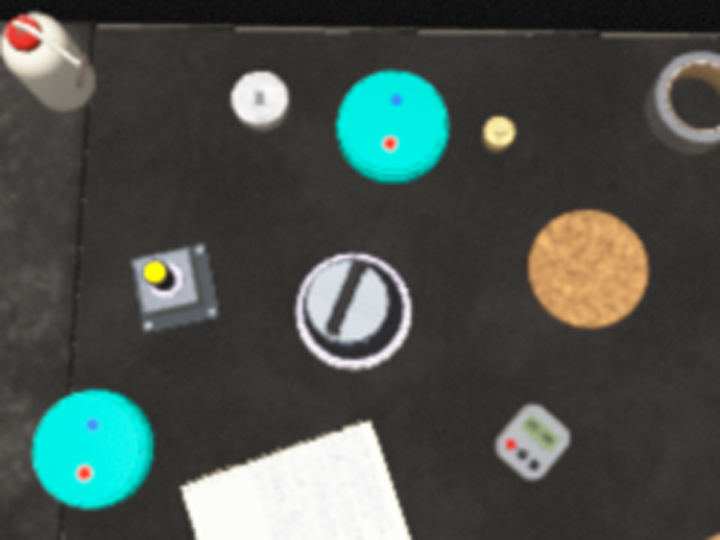

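View pics/topc1.png

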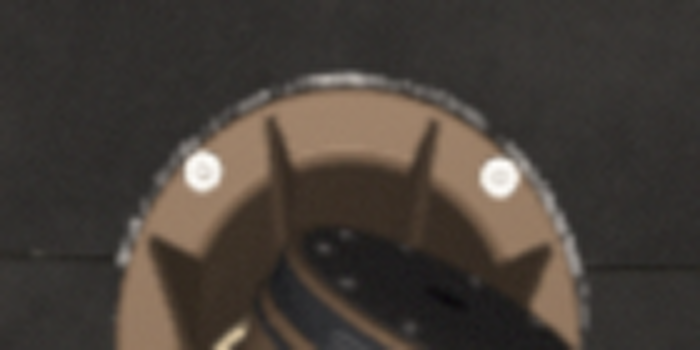

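View pics/topc2.png

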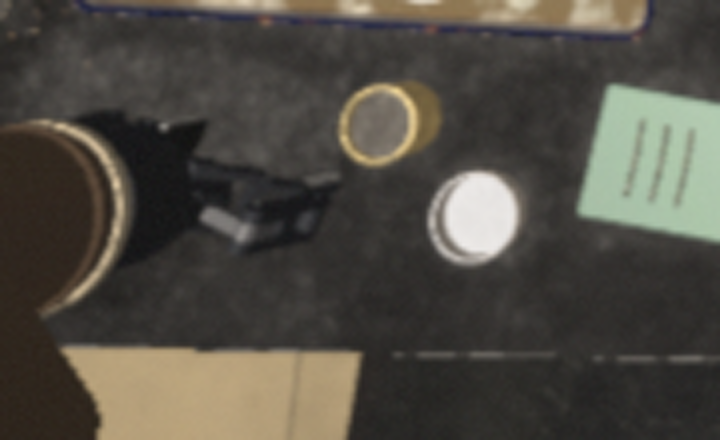

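View pics/scenec1.png

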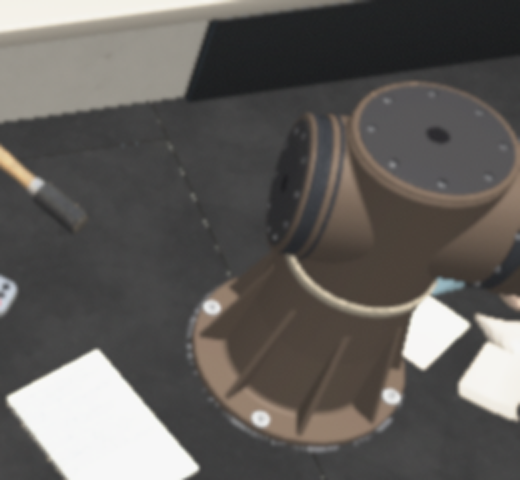

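Run:
```python
from workcell import robot
from h import *
S=robot.calibration("scene");T=robot.calibration("top")
for z in (0.0,.01,.02,.03):
    print(z,[unproj(T,p,z)[:2].round(3).tolist() for p in((280.6,364.4),(339.8,365.4))],[unproj(S,p,z)[:2].round(3).tolist() for p in((486,153.5),(510,210),(575.5,198))])
# direct matches
def m(n,t,z): 
    pass
for nm,z,pt,ps in [("coaster",.008,(386.2,209.5),(305,140)),("turqL",.036,(221,269.5),(430,300)),("turqFar red",.036,(190+390/3,120+144/3),(269.5,208)),("turqL red",.036,(190+84/3,120+473/3),(441,297)),("turqL blue",.036,(190+93/3,120+425/3),(419.5,299))]:
    print(nm,unproj(T,pt,z).round(3),unproj(S,ps,z).round(3))
```

```text
0.0 [[0.084, 0.092], [0.085, -0.091]] [[0.082, -0.099], [0.084, 0.086], [-0.102, 0.084]]
0.01 [[0.087, 0.092], [0.087, -0.09]] [[0.087, -0.093], [0.089, 0.091], [-0.095, 0.089]]
0.02 [[0.089, 0.091], [0.09, -0.089]] [[0.092, -0.086], [0.094, 0.096], [-0.088, 0.093]]
0.03 [[0.091, 0.09], [0.092, -0.089]] [[0.097, -0.08], [0.099, 0.1], [-0.081, 0.098]]
coaster [ 0.574 -0.239  0.008] [ 0.575 -0.235  0.008]
turqL [0.37  0.285 0.036] [0.374 0.294 0.036]
turqFar red [ 0.703 -0.019  0.036] [ 0.705 -0.017  0.036]
turqL red [0.344 0.293 0.036] [0.346 0.292 0.036]
turqL blue [0.394 0.287 0.036] [0.397 0.288 0.036]
```

Run:
```python
import cv2
for n,r in (("scene",(300,165,90,75)),("scene",(320,250,60,60)),("top",(275,190,65,60)),("top",(225,190,50,50))):
    im=cv2.imread(f"pics/{n}0.png"); x,y,w,h=r
    cv2.imwrite(f"pics/z_{n}_{x}.png",cv2.resize(im[y:y+h,x:x+w],None,fx=8,fy=8,interpolation=cv2.INTER_CUBIC))
```

```text
(no output)
```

View pics/z_scene_300.png

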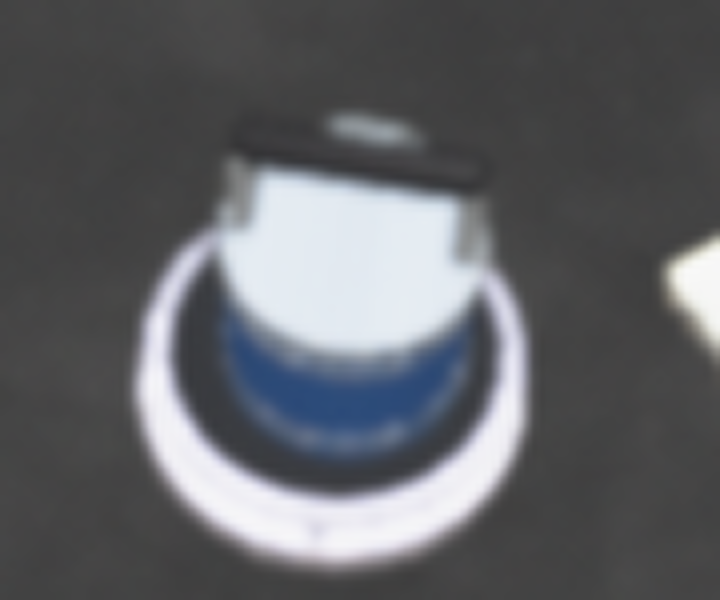

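View pics/z_scene_320.png

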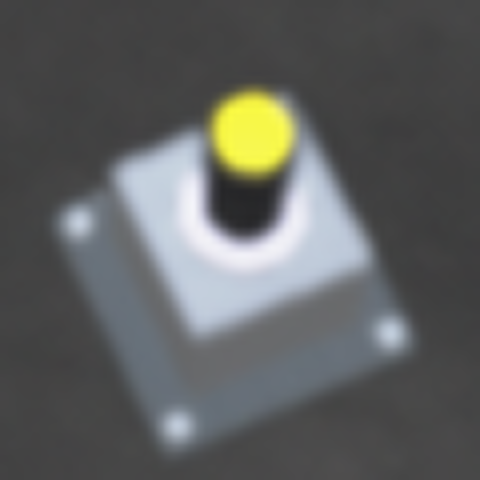

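View pics/z_top_275.png

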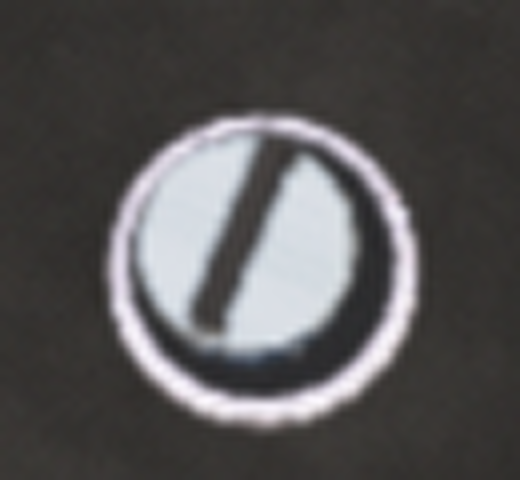

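View pics/z_top_225.png

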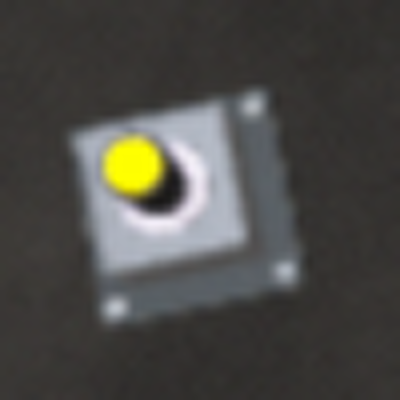

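Run:
```python
from workcell import robot
from h import *
S=robot.calibration("scene");T=robot.calibration("top")
a=unproj(S,(329.75,181.9),.157);b=unproj(S,(361,186.5),.157)
print("S bar",a.round(4),b.round(4),((a+b)/2).round(4),np.linalg.norm(a-b),np.degrees(np.arctan2(*(a-b)[1::-1])))
a=unproj(T,(309.75,207.5),.161);b=unproj(T,(300.9,230.5),.161)
print("T bar",a.round(4),b.round(4),((a+b)/2).round(4),np.linalg.norm(a-b),np.degrees(np.arctan2(*(a-b)[1::-1])))
print("lid T",unproj(T,(305.75,220.4),.115))
print("stand T",unproj(T,(307.9,223.5),.02))
print("button",unproj(S,(351.6,266.6),.122),unproj(T,(241.6,210.6),.122))
# holder bolts z~.008
print([unproj(S,(320+x/8,250+y/8),.010).round(3)[:2].tolist() for x,y in((78,222),(178,428),(390,334))],[unproj(T,(225+x/8,190+y/8),.010).round(3)[:2].tolist() for x,y in((252,106),(286,272),(116,308))])
```

```text
S bar [0.5548 0.0089 0.157 ] [0.4853 0.0352 0.157 ] [0.52  0.022 0.157] 0.07427053401518639 -20.68358038393456
T bar [0.5512 0.0098 0.161 ] [0.4844 0.0337 0.161 ] [0.5178 0.0217 0.161 ] 0.0708746532445366 -19.65717120721753
lid T [0.51936    0.02162915 0.115     ]
stand T [0.52128772 0.01680565 0.02      ]
button [0.54597208 0.21424075 0.122     ] [0.54435764 0.21321138 0.122     ]
[[0.588, 0.188], [0.572, 0.256], [0.504, 0.24]] [[0.586, 0.188], [0.518, 0.171], [0.502, 0.239]]
```

Both cameras now agree to about 2 mm: handle at (0.519, 0.022, 0.154) with the bar at −20°, gauge axis at (0.545, 0.214), coaster at (0.5745, −0.237). The bar size and bolt pattern check out too. The jaws already lie across the bar, so I'm moving over.

Request:
{"api": "play_rows", "payload": {"series": [0,0,0,0,-4,0,8.5,0,0,0,4,0,-3.8,8.5,0,0,0,4,0,-3.8,8.5,0,0,0,4,0,-3.8,8.5,0,0,0,4,0,-3.8,8.5,0,0,0,4,0,-3.8,8.5,0,0,0,4,0,-3.8,8.5,0,0,0,4,0,-3.8,8.5,0,0,0,4,0,-3.8,8.5,0,0,0,4,0,-3.8,8.5], "squeeze": 50}}

```text
time: 2.05
eef_pos: [0.4429, 0.1683, 0.2399]
ee_rot: [[0.943, 0.001, 0.334], [-0.334, 0.0, 0.943], [0.001, -1.0, 0.0]]
contact_force: [0.8, 0.8, -0.5]
width: 0.0851
```

Request:
{"api": "play_rows", "payload": {"series": [0,0,0,4,0,-3.8,8.5,0,0,0,4,0,-3.8,8.5,0,0,0,3,0,-2.5,8.5,0,0,0,0,0,0,8.5,0,0,0,0,0,0,8.5]}}

```text
time: 2.68
eef_pos: [0.5118, 0.0382, 0.2395]
ee_rot: [[0.942, -0.0, 0.335], [-0.335, 0.0, 0.942], [-0.0, -1.0, 0.0]]
contact_force: [-0.0, 0.1, -0.6]
width: 0.0851
```

```bash
cat >> h.py <<'E'
def off(s,P):
    return (s["ee_rot"].T@(np.asarray(P)-s["eef_pos"])*100).round(2)
E
python3 - <<'E'
from workcell import robot
from h import *
s=robot.get_state(); print(s["time"],s["eef_pos"],s["ee_rot"].round(4),s["contact_force"],off(s,[.519,.0217,.135]))
E
```

```text
2.675 [0.51177143 0.03818327 0.23950264] [[ 9.423e-01 -5.000e-04  3.348e-01]
 [-3.348e-01  2.000e-04  9.423e-01]
 [-5.000e-04 -1.000e+00  0.000e+00]] [-0.04380888  0.0878066  -0.57747682] [ 1.24 10.45 -1.31]
```

Request:
{"api": "play_rows", "payload": {"series": [0,0,0,1.25,0,-1.3,8.5,0,0,0,0,3,0,8.5,0,0,0,0,3,0,8.5,0,0,0,0,2.4,0,8.5,0,0,0,0,2,0,8.5,0,0,0,0,0,0,8.5,0,0,0,0,0,0,8.5]}}

```text
time: 3.55
eef_pos: [0.5201, 0.0217, 0.1363]
ee_rot: [[0.943, 0.001, 0.334], [-0.334, -0.0, 0.943], [0.001, -1.0, 0.0]]
contact_force: [0.1, -0.3, 0.8]
width: 0.085
```

Run:
```python
from workcell import robot
from h import *
s=robot.get_state(); print(s["time"],s["eef_pos"],s["contact_force"],off(s,[.519,.0217,.135]))
im=robot.read_camera("scene")[:,:,::-1]
cv2.imwrite("pics/g1.png",cv2.resize(im[120:270,240:440],None,fx=4,fy=4,interpolation=cv2.INTER_CUBIC))
```

```text
3.55 [0.52006174 0.02165219 0.13633057] [ 0.05178566 -0.26039277  0.83254062] [-0.1   0.13 -0.03]
```

View pics/g1.png

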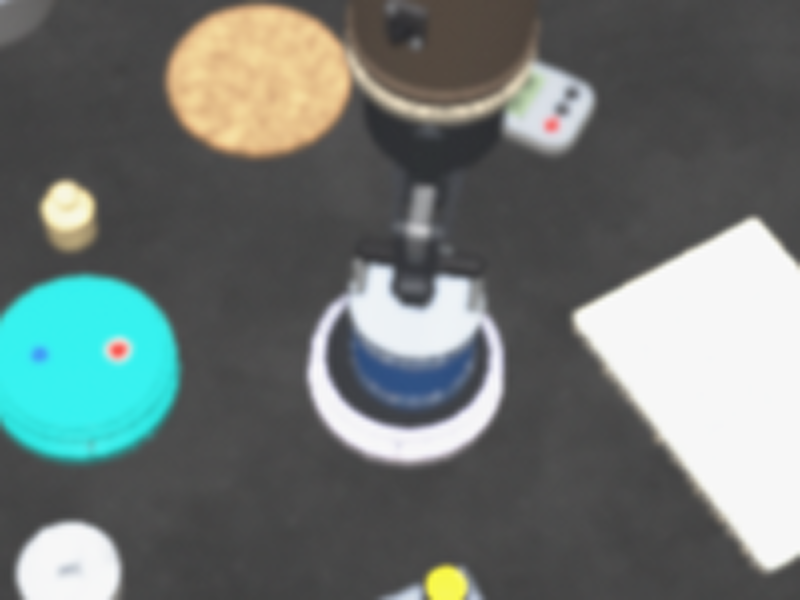

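The gripper is centred on the bar at (415,275) in the crop, with the fingers on both sides and clear of the posts. Closing.

Request:
{"api": "play_rows", "payload": {"series": [0,0,0,0,0,0,1.0,0,0,0,0,0,0,1.0,0,0,0,0,0,0,1.0,0,0,0,0,0,0,1.0,0,0,0,0,0,0,1.0,0,0,0,0,0,0,1.0,0,0,0,0,0,0,1.0,0,0,0,0,0,0,1.0], "squeeze": 60}}

```text
time: 4.6
eef_pos: [0.5196, 0.0216, 0.1356]
ee_rot: [[0.942, -0.0, 0.334], [-0.334, -0.0, 0.942], [-0.0, -1.0, -0.0]]
contact_force: [0.0, 0.7, 0.2]
width: 0.01
```

Width of 10 mm equals my command, while the bar is 14 mm. I'll check the grip before lifting.

Run:
```python
from workcell import robot
from h import *
s=robot.get_state(); print(s["time"],s["width"],s["eef_pos"],s["contact_force"])
im=robot.read_camera("scene")[:,:,::-1]
cv2.imwrite("pics/g2.png",cv2.resize(im[160:240,290:400],None,fx=7,fy=7,interpolation=cv2.INTER_CUBIC))
im=robot.read_camera("top")[:,:,::-1]
cv2.imwrite("pics/g2t.png",cv2.resize(im[180:260,260:370],None,fx=7,fy=7,interpolation=cv2.INTER_CUBIC))
```

```text
4.6 0.010025546571569966 [0.51955294 0.02157163 0.13559123] [0.01823903 0.67745166 0.19324094]
```

View pics/g2.png

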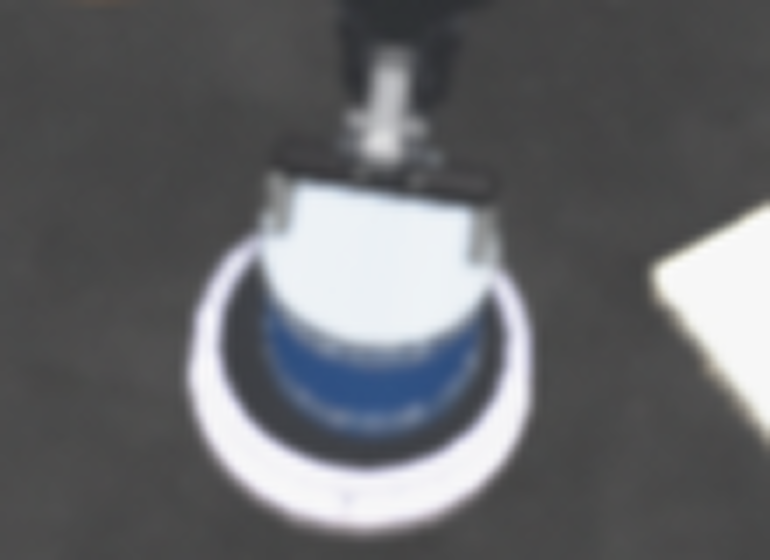

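View pics/g2t.png

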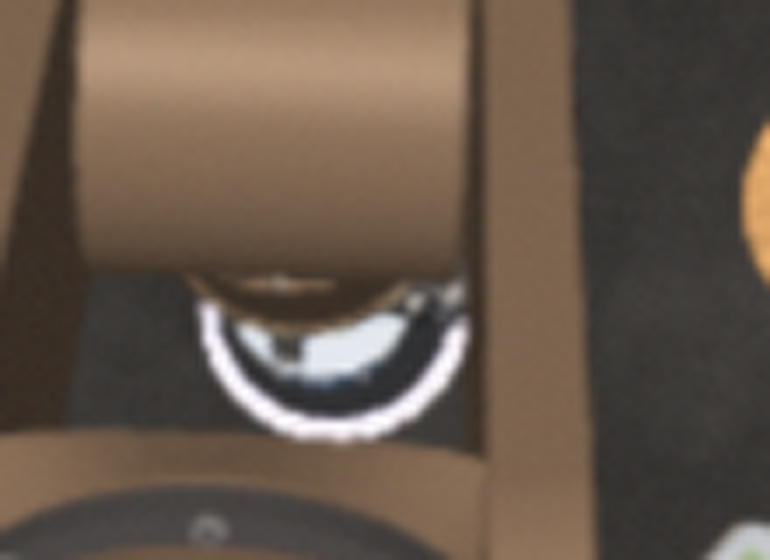

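Request:
{"api": "play_rows", "payload": {"series": [0,0,0,0,0,0,0,0,0,0,0,0,0,0,0,0,0,0,0,0,0]}}

```text
time: 5.08
eef_pos: [0.5196, 0.0216, 0.1356]
ee_rot: [[0.942, 0.0, 0.334], [-0.334, -0.0, 0.942], [0.0, -1.0, -0.0]]
contact_force: [0.1, -0.4, -0.6]
width: 0.0
```

Run:
```python
from workcell import robot
from h import *
S=robot.calibration("scene")
z=lambda p:((proj(S,p)-[290,160])*7).round()
s=robot.get_state();print(s["width"])
R=s["ee_rot"]
for h in(.135,.147,.161):print(h,z([.519,.0217,h]),"near finger",z(np.array([.519,.0217,h])+R[:,2]*.007))
im=robot.read_camera("scene")[:,:,::-1]
cv2.imwrite("pics/g3.png",np.clip(cv2.resize(im[160:240,290:400],None,fx=7,fy=7,interpolation=cv2.INTER_CUBIC).astype(float)*2.5,0,255))
```

```text
1.9404244855698897e-05
0.135 [387. 202.] near finger [385. 220.]
0.147 [389. 184.] near finger [386. 201.]
0.161 [391. 162.] near finger [388. 179.][ WARN:0@0.665] global loadsave.cpp:1063 imwrite_ Unsupported depth image for selected encoder is fallbacked to CV_8U.
```

View pics/g3.png

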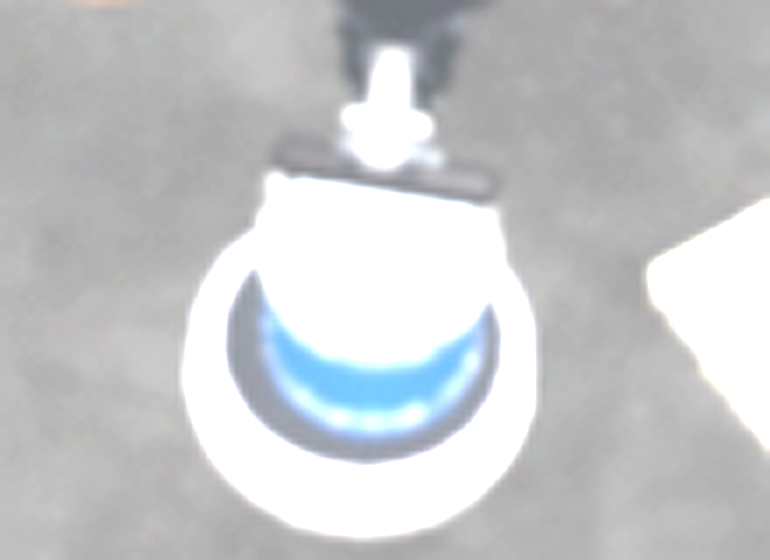

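The fingers closed to 0, so they missed the bar; the canister is unmoved. I'll raise the arm and check where the fingertips really are relative to the reported TCP.

Request:
{"api": "play_rows", "payload": {"series": [0,0,0,0,-3,0,0,0,0,0,0,-4,0,0,0,0,0,0,-3,0,0,0,0,0,0,0,0,0,0,0,0,0,0,0,0]}}

```text
time: 5.75
eef_pos: [0.5192, 0.0216, 0.2351]
ee_rot: [[0.942, -0.0, 0.334], [-0.334, 0.0, 0.942], [-0.0, -1.0, -0.0]]
contact_force: [-0.4, -0.4, 0.2]
width: -0.0002
```

Run:
```python
from workcell import robot
from h import *
S=robot.calibration("scene")
s=robot.get_state();print(s["eef_pos"],proj(S,s["eef_pos"]), proj(S,s["eef_pos"]+[0,0,.03]))
R=s["ee_rot"]
for d in(.04,.05,.057): print("g1 near",d,proj(S,np.array([.52,.0217,.136])+R[:,2]*d),proj(S,np.array([.52,.0217,.149])+R[:,2]*d))
im=robot.read_camera("scene")[:,:,::-1].copy()
p=proj(S,s["eef_pos"])
x0,y0=int(p[0])-55,int(p[1])-50; print(x0,y0)
c=cv2.resize(im[y0:y0+80,x0:x0+110],None,fx=7,fy=7,interpolation=cv2.INTER_CUBIC)
q=((p-[x0,y0]+.5)*7).astype(int); cv2.circle(c,tuple(int(v) for v in q),4,(0,0,255),1)
cv2.imwrite("pics/g4.png",np.clip(c.astype(float)*2,0,255).astype(np.uint8))
```

```text
[0.51920909 0.02158096 0.2351062 ] [347.16957891 165.22488758] [347.80990954 157.41315386]
g1 near 0.04 [342.766498   203.09063098] [342.98351066 200.29289046]
g1 near 0.05 [342.2128309  206.74993387] [342.42550452 203.97500635]
g1 near 0.057 [341.82244832 209.3300548 ] [342.03203545 206.57139126]
292 115
```

View pics/g4.png

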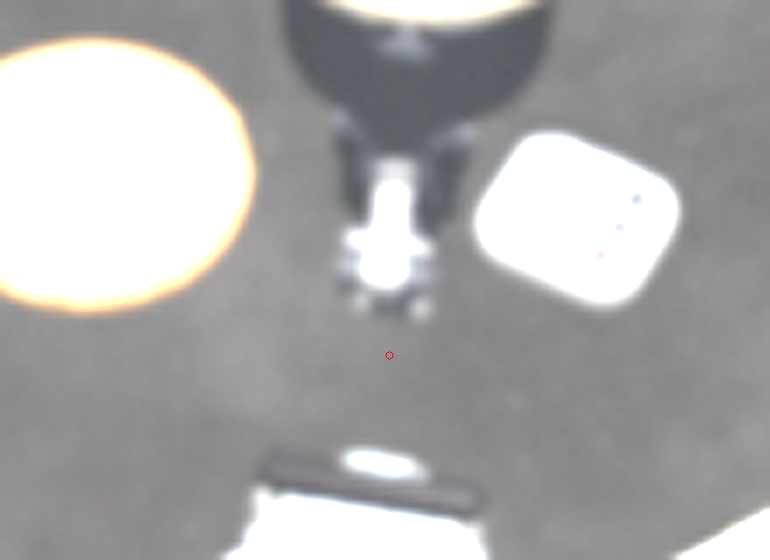

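Run:
```python
from workcell import robot
from h import *
T=robot.calibration("top")
P=np.array([0.21708122, 0.6122142 , 0.1989623 ]);z=np.array([.334,.942,0]);x=np.array([.942,-.334,0])
im=cv2.imread("pics/top0.png"); x0,y0=30,290
c=np.clip(cv2.resize(im[y0:y0+85,x0:x0+90],None,fx=8,fy=8,interpolation=cv2.INTER_CUBIC).astype(float)*2.5,0,255).astype(np.uint8)
def d(p,col):
    q=((proj(T,p)-[x0,y0]+.5)*8).astype(int); cv2.circle(c,tuple(int(v) for v in q),5,col,1)
d(P,(0,0,255)); d(P+.0425*z,(0,255,0)); d(P-.0425*z,(255,0,0)); d(P+[0,0,.1],(0,255,255)); d(P+[0,0,.2],(255,0,255))
cv2.imwrite("pics/t0.png",c)
```

```text
(no output)
```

View pics/t0.png

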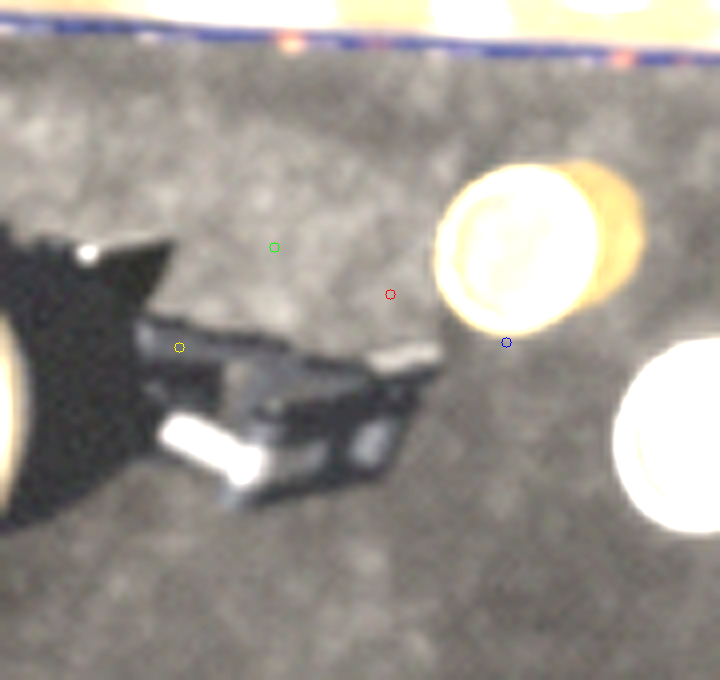

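Request:
{"api": "play_rows", "payload": {"series": [0,0,0,0,0,0,8.5,0,0,0,0,0,0,8.5,0,0,0,0,0,0,8.5,0,0,0,0,0,0,8.5,0,0,0,0,0,0,8.5,0,0,0,0,0,0,8.5]}}

```text
time: 6.55
eef_pos: [0.5196, 0.0216, 0.2356]
ee_rot: [[0.942, 0.0, 0.334], [-0.334, 0.0, 0.942], [0.0, -1.0, 0.0]]
contact_force: [-0.2, -0.0, -0.1]
width: 0.085
```

```bash
cat >> h.py <<'E'
def mark(robot,cam,fn,half=(50,38),k=8,g=2.0,pts=None,ctr=None):
    C=robot.calibration(cam); s=robot.get_state(); im=robot.read_camera(cam)[:,:,::-1]; P=s["eef_pos"];R=s["ee_rot"]
    ctr=proj(C,P if ctr is None else ctr); x0=int(np.clip(ctr[0]-half[0],0,640-2*half[0])); y0=int(np.clip(ctr[1]-half[1],0,400-2*half[1]))
    c=np.clip(cv2.resize(im[y0:y0+2*half[1],x0:x0+2*half[0]],None,fx=k,fy=k,interpolation=cv2.INTER_CUBIC).astype(float)*g,0,255).astype(np.uint8)
    w=s["width"]/2
    for p,col in [(P,(0,0,255)),(P+w*R[:,2],(0,255,0)),(P-w*R[:,2],(255,0,0)),(P-.1*R[:,1],(0,255,255)),(P-.05*R[:,1],(0,255,255)),(P-.15*R[:,1],(255,0,255))]+[(q,(255,255,0)) for q in (pts or [])]:
        q=((proj(C,p)-[x0,y0]+.5)*k).astype(int); cv2.circle(c,tuple(int(v) for v in q),5,col,1)
    cv2.imwrite(fn,c); print(fn,x0,y0,k,s["time"],s["eef_pos"].round(4),s["width"])
E
python3 - <<'E'
from workcell import robot
from h import *
mark(robot,"scene","pics/g5.png")
mark(robot,"top","pics/g5t.png",half=(66,50),k=6)
E
```

```text
pics/g5.png 297 127 8 6.55 [0.5196 0.0216 0.2356] 0.08502800208187812
pics/g5t.png 238 164 6 6.6 [0.5196 0.0216 0.2356] 0.08442741930273008
```

View pics/g5.png

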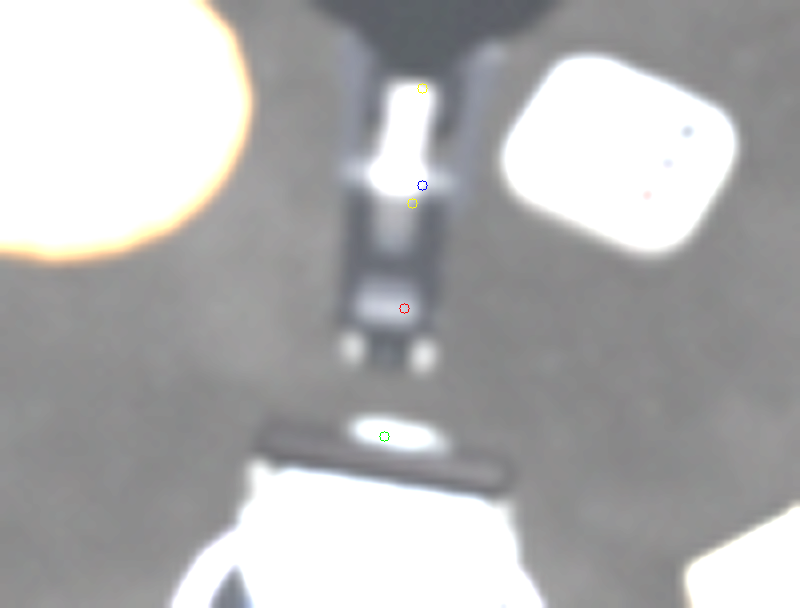

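View pics/g5t.png

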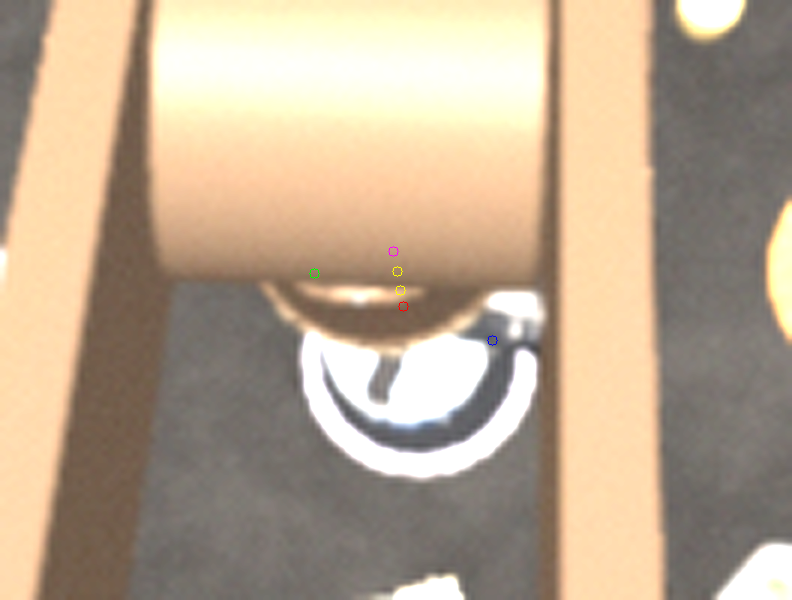

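Run:
```python
from workcell import robot
from h import *
S=robot.calibration("scene");T=robot.calibration("top")
print([unproj(S,p,0).round(3)[:2].tolist() for p in((503,325),(548,323),(557,381),(512,384))])
print([unproj(T,p,0).round(3)[:2].tolist() for p in((153,311.2),(144.2,343.2),(192,317),(182,349))])
for n,r in (("scene",(560,340,80,60)),("top",(0,290,200,110))):
    im=cv2.imread(f"pics/{n}0.png"); x,y,w,h=r;k=800//w
    cv2.imwrite(f"pics/q_{n}.png",np.clip(cv2.resize(im[y:y+h,x:x+w],None,fx=k,fy=k,interpolation=cv2.INTER_CUBIC).astype(float)*2,0,255).astype(np.uint8))
```

```text
[[0.214, 0.373], [0.11, 0.388], [0.144, 0.513], [0.243, 0.501]]
[[0.235, 0.502], [0.138, 0.52], [0.22, 0.377], [0.123, 0.401]]
```

View pics/q_scene.png

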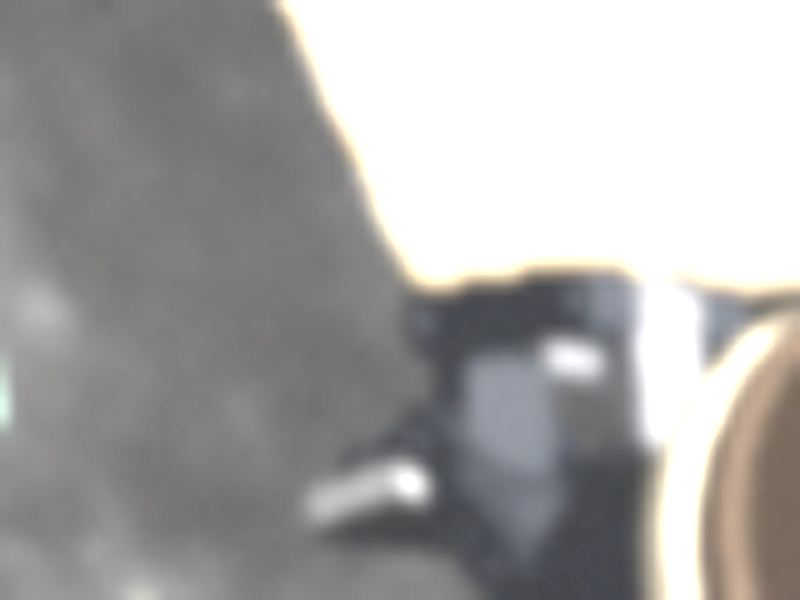

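By elimination: the fingers swept shut at TCP z = 0.136 without touching a bar whose top is at 0.161. So the real fingertips must end at least 25 mm higher than the reported TCP, and the scene image agrees (tip dots about 6 px above the projected TCP). I'll descend deeper in steps and watch the force and the image.

Request:
{"api": "play_rows", "payload": {"series": [0,0,0,0,4,0,8.5,0,0,0,0,4,0,8.5,0,0,0,0,2,0,8.5,0,0,0,0,1,0,8.5,0,0,0,0,0.6,0,8.5,0,0,0,0,0.6,0,8.5,0,0,0,0,0,0,8.5]}}

```text
time: 7.52
eef_pos: [0.5197, 0.0216, 0.1137]
ee_rot: [[0.943, 0.0, 0.334], [-0.334, -0.0, 0.943], [0.0, -1.0, 0.0]]
contact_force: [0.3, 0.1, -0.9]
width: 0.0849
```

Run:
```python
from workcell import robot
from h import *
mark(robot,"scene","pics/g6.png",g=1.6)
```

```text
pics/g6.png 294 155 8 7.525 [0.5197 0.0216 0.1137] 0.0849118318002431
```

View pics/g6.png

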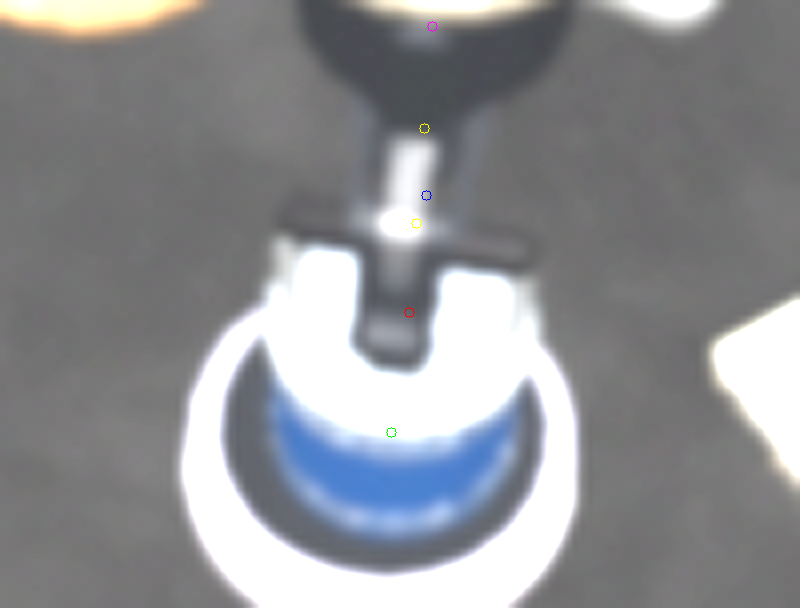

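Request:
{"api": "play_rows", "payload": {"series": [0,0,0,0,0.6,0,8.5,0,0,0,0,0.4,0,5,0,0,0,0,0,0,1,0,0,0,0,0,0,1,0,0,0,0,0,0,1,0,0,0,0,0,0,1,0,0,0,0,0,0,1,0,0,0,0,0,0,1,0,0,0,0,0,0,1], "squeeze": 50}}

```text
time: 8.7
eef_pos: [0.5197, 0.0215, 0.1038]
ee_rot: [[0.942, 0.0, 0.334], [-0.334, -0.0, 0.942], [0.0, -1.0, 0.0]]
contact_force: [-0.2, -0.9, 5.7]
width: 0.0132
```

Run:
```python
from workcell import robot
from h import *
mark(robot,"scene","pics/g7.png",g=1.6)
print(robot.get_state()["contact_force"])
```

```text
pics/g7.png 294 157 8 8.7 [0.5197 0.0215 0.1038] 0.013210000666581494
[-1.29918058 -0.22541764  5.64418802]
```

View pics/g7.png

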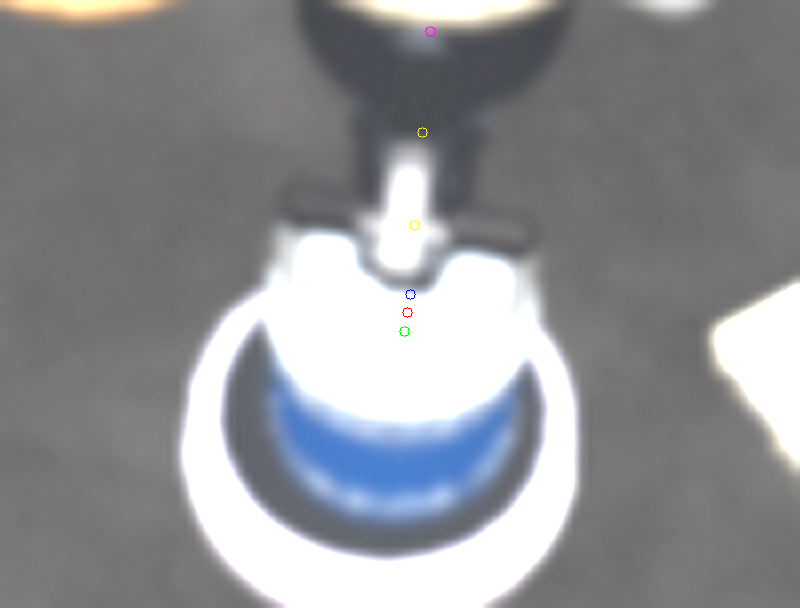

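The grip stopped at 13 mm, and the tip is visible below the bar against the lid. Lifting gently.

Request:
{"api": "play_rows", "payload": {"series": [0,0,0,0,0,0,1,0,0,0,0,-0.5,0,1,0,0,0,0,-1,0,1,0,0,0,0,-1.5,0,1,0,0,0,0,-2,0,1,0,0,0,0,-1,0,1,0,0,0,0,0,0,1,0,0,0,0,0,0,1]}}

```text
time: 9.75
eef_pos: [0.5192, 0.0216, 0.1632]
ee_rot: [[0.942, -0.001, 0.334], [-0.334, -0.0, 0.942], [-0.001, -1.0, -0.0]]
contact_force: [-0.8, 0.3, -5.4]
width: 0.013
```

Run:
```python
from workcell import robot
from h import *
mark(robot,"scene","pics/g8.png",half=(66,50),k=6,g=1.6)
print(robot.get_state()["contact_force"])
```

```text
pics/g8.png 279 132 6 9.75 [0.5192 0.0216 0.1632] 0.012985731505291122
[ 0.21105269  0.11676292 -4.96650743]
```

View pics/g8.png

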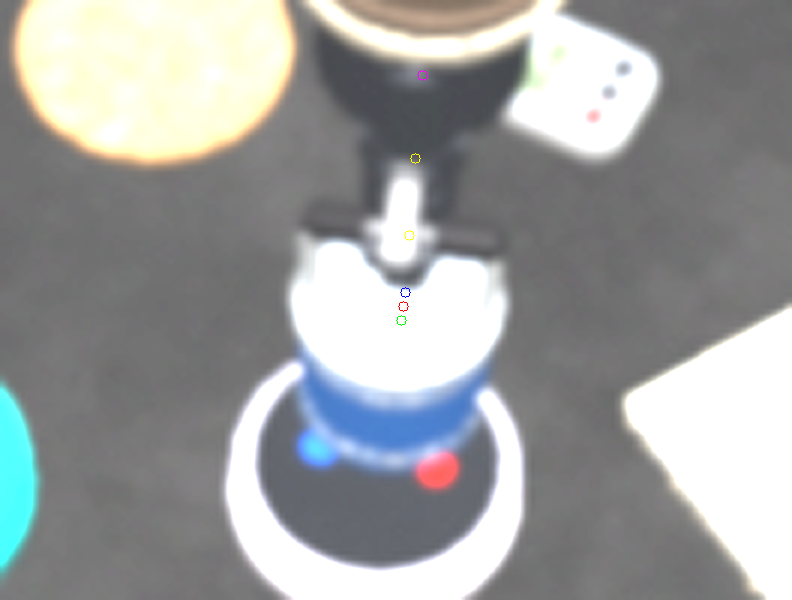

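Canister lifted, and the red and blue spots are visible on the pad; red at (437,470) in the crop. Carrying it to the coaster.

Request:
{"api": "play_rows", "payload": {"series": [0,0,0,1,0,-1.6,1,0,0,0,1.6,0,-2.6,1,0,0,0,1.9,0,-3.1,1,0,0,0,1.9,0,-3.1,1,0,0,0,1.9,0,-3.1,1,0,0,0,1.9,0,-3.1,1,0,0,0,1.7,0,-2.8,1,0,0,0,1.2,0,-1.9,1,0,0,0,0.7,0,-1.1,1,0,0,0,0,0,0,1]}}

```text
time: 11.05
eef_pos: [0.5747, -0.236, 0.1633]
ee_rot: [[0.942, -0.0, 0.335], [-0.335, 0.0, 0.942], [-0.0, -1.0, 0.0]]
contact_force: [0.1, 0.1, -4.6]
width: 0.0132
```

Request:
{"api": "play_rows", "payload": {"series": [0,0,0,0,1.5,0,1,0,0,0,0,1.5,0,1,0,0,0,0,1.5,0,1,0,0,0,0,1,0,1,0,0,0,0,0,0,1,0,0,0,0,0,0,1]}}

```text
time: 11.8
eef_pos: [0.575, -0.2358, 0.1089]
ee_rot: [[0.942, 0.0, 0.334], [-0.334, -0.0, 0.942], [0.0, -1.0, -0.0]]
contact_force: [0.2, 0.0, -4.0]
width: 0.0129
```

Run:
```python
from workcell import robot
from h import *
s=robot.get_state()
mark(robot,"scene","pics/p1.png",half=(66,50),k=6,g=1.3,ctr=[.5745,-.237,.06],pts=[[.5745,-.237,.008]])
print(s["contact_force"],off(s,[.5752,-.2372,.0758]))
p=[unproj(robot.calibration("scene"),q,.036).round(4) for q in((351.8,210.3),(279+319/6,132+449/6))]; print(p)
```

```text
pics/p1.png 238 78 6 11.8 [ 0.575  -0.2358  0.1089] 0.012922341645780976
[ 0.24603281  0.03799107 -4.04873308] [ 0.06  3.31 -0.13]
[array([0.4992, 0.0287, 0.036 ]), array([0.5465, 0.0093, 0.036 ])]
```

View pics/p1.png

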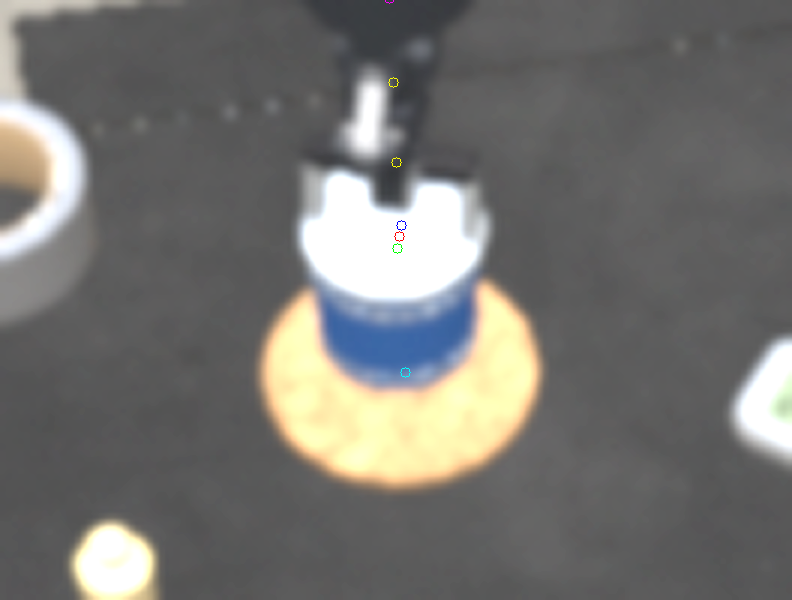

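Request:
{"api": "play_rows", "payload": {"series": [0,0,0,0,1.2,0,1,0,0,0,0,1.0,0,1,0,0,0,0,0,0,1,0,0,0,0,0,0,1]}}

```text
time: 12.35
eef_pos: [0.5748, -0.2357, 0.0865]
ee_rot: [[0.942, -0.0, 0.334], [-0.334, 0.0, 0.942], [-0.0, -1.0, 0.0]]
contact_force: [0.3, -0.7, -4.3]
width: 0.0132
```

Run:
```python
from workcell import robot
from h import *
s=robot.get_state()
b=np.array([.5745,-.237,0]); ring=[b+[.038*np.cos(a),.038*np.sin(a),.019] for a in np.arange(0,6.28,.4)]
mark(robot,"scene","pics/p2.png",half=(66,50),k=6,g=1.3,ctr=[.5745,-.237,.06],pts=ring)
print(s["contact_force"],s["eef_pos"])
```

```text
pics/p2.png 238 78 6 12.35 [ 0.5748 -0.2357  0.0865] 0.013171076676588235
[ 0.28725121 -0.69622577 -4.32798157] [ 0.57477538 -0.23570383  0.08652728]
```

View pics/p2.png

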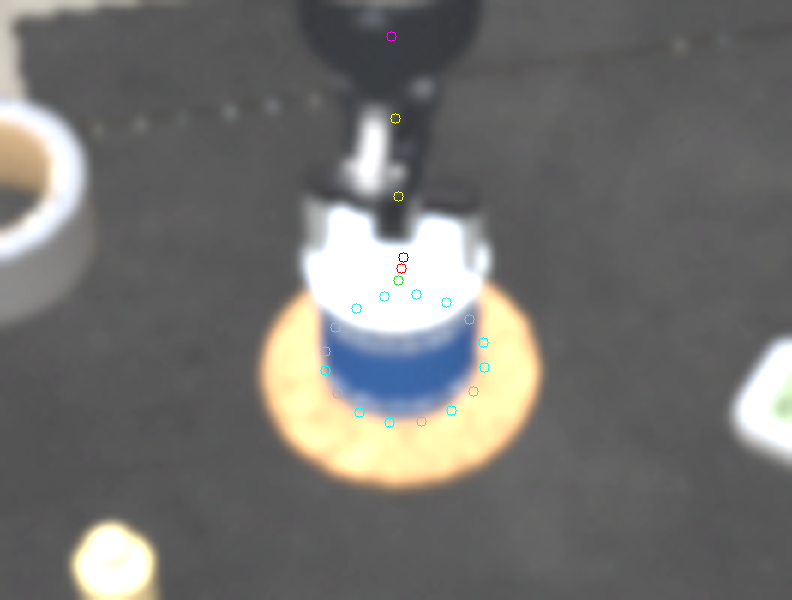

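Request:
{"api": "play_rows", "payload": {"series": [0,0,0,0,0.5,0,1,0,0,0,0,0.3,0,1,0,0,0,0,0.1,0,1,0,0,0,0,0,0,1]}}

```text
time: 12.9
eef_pos: [0.5747, -0.2357, 0.0775]
ee_rot: [[0.942, -0.0, 0.334], [-0.334, 0.0, 0.942], [-0.0, -1.0, 0.0]]
contact_force: [-0.3, -0.4, -4.0]
width: 0.0129
```

Request:
{"api": "play_rows", "payload": {"series": [0,0,0,0,0.1,0,1,0,0,0,0,0.1,0,1,0,0,0,0,0,0,1]}}

```text
time: 13.28
eef_pos: [0.5749, -0.2358, 0.0759]
ee_rot: [[0.943, 0.0, 0.334], [-0.334, -0.0, 0.943], [0.0, -1.0, -0.0]]
contact_force: [-1.1, 0.2, 0.9]
width: 0.0128
```

Contact came at the predicted height (0.0759 against 0.0758) and the weight is off the wrist. Releasing.

Request:
{"api": "play_rows", "payload": {"series": [0,0,0,0,0,0,2,0,0,0,0,0,0,3,0,0,0,0,0,0,5,0,0,0,0,0,0,8.5,0,0,0,0,0,0,8.5,0,0,0,0,0,0,8.5,0,0,0,0,-3,0,8.5,0,0,0,0,-4,0,8.5,0,0,0,0,-4,0,8.5,0,0,0,0,-1,0,8.5]}}

```text
time: 14.52
eef_pos: [0.576, -0.2362, 0.1984]
ee_rot: [[0.943, 0.004, 0.334], [-0.334, -0.002, 0.943], [0.004, -1.0, -0.0]]
contact_force: [-0.1, 0.1, 0.2]
width: 0.085
```

Run:
```python
from workcell import robot
from h import *
s=robot.get_state()
b=np.array([.5745,-.237,0]); ring=[b+[.038*np.cos(a),.038*np.sin(a),.008] for a in np.arange(0,6.28,.4)]
mark(robot,"scene","pics/p3.png",half=(66,50),k=6,g=1.3,ctr=[.5745,-.237,.06],pts=ring)
for z in (.0,):
    pass
im=robot.read_camera("top")[:,:,::-1]; cv2.imwrite("pics/p3t.png",cv2.resize(im[100:300,180:440],None,fx=3,fy=3))
print(s["eef_pos"],s["contact_force"])
```

```text
pics/p3.png 238 78 6 14.525 [ 0.576  -0.2362  0.1984] 0.08498847471085287
[ 0.57602649 -0.23624982  0.19835916] [-0.10095481  0.10607151  0.20614203]
```

View pics/p3.png

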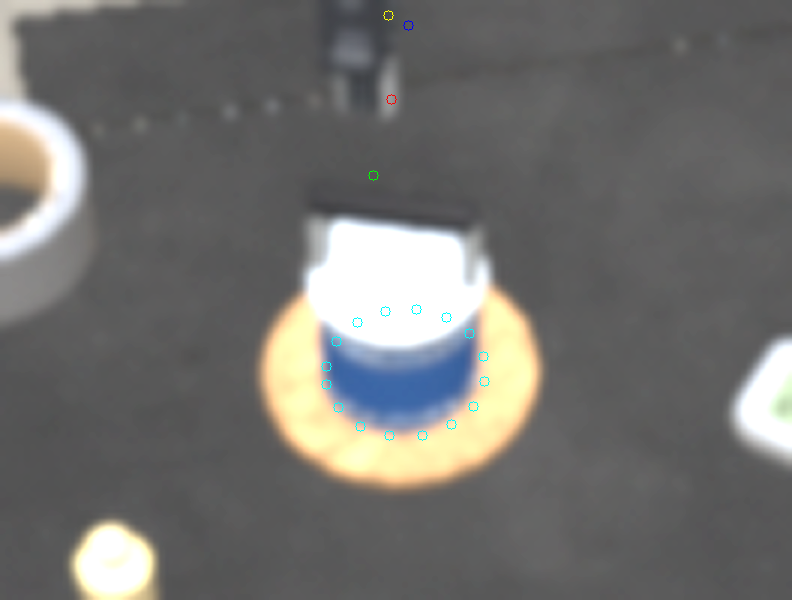

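View pics/p3t.png

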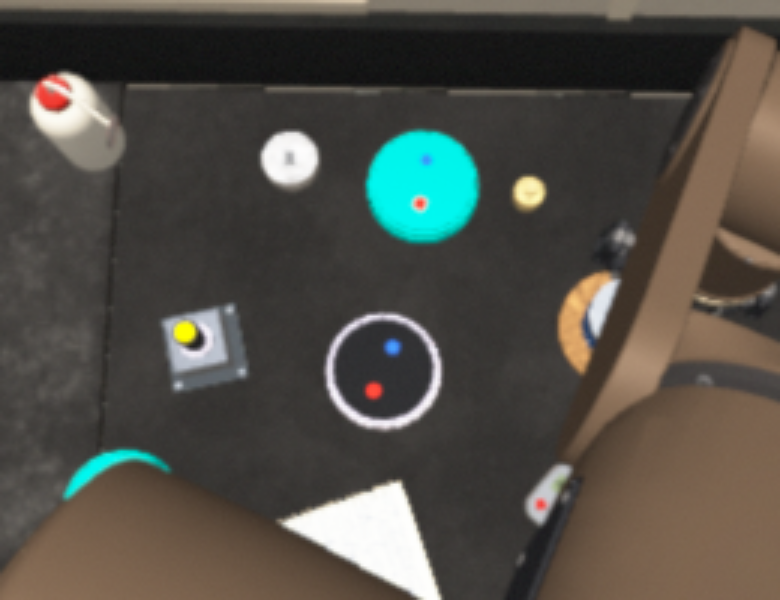

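The canister stands upright, wholly on the cork. Now measuring the red spot and the fingertip offset in both views.

Run:
```python
from workcell import robot
from h import *
S=robot.calibration("scene");T=robot.calibration("top")
s=robot.get_state();P=s["eef_pos"];R=s["ee_rot"]
ims={n:robot.read_camera(n) for n in("scene","top")}
for n,C in(("scene",S),("top",T)):
    im=cv2.cvtColor(ims[n],cv2.COLOR_RGB2HSV)
    for nm,lo,hi in(("red",(172,90,60),(180,255,255)),("blue",(100,120,60),(125,255,255))):
        m=cv2.inRange(im,lo,hi)
        if nm=="red": m|=cv2.inRange(im,(0,90,60),(8,255,255))
        q=proj(C,[.523,.019,.036]); M=np.zeros_like(m); cv2.circle(M,(int(q[0]),int(q[1])),20,255,-1)
        y,x=np.nonzero(m&M); print(n,nm,len(x),unproj(C,(x.mean(),y.mean()),.036).round(4))
print("T +z finger exp", proj(T,P+.0425*R[:,2]),proj(T,P+.0425*R[:,2]+[0,0,.03]),"S",proj(S,P+.0425*R[:,2]))
im=ims["top"][:,:,::-1]; cv2.imwrite("pics/p4t.png",np.clip(cv2.resize(im[150:220,340:430],None,fx=8,fy=8,interpolation=cv2.INTER_CUBIC).astype(float)*2.2,0,255).astype(np.uint8))
print(s["qpos"])
```

```text
scene red 52 [0.5003 0.0255 0.036 ]
scene blue 43 [0.5467 0.0062 0.036 ]
top red 37 [0.4993 0.0281 0.036 ]
top blue 31 [0.5455 0.009  0.036 ]
T +z finger exp [383.4250048  193.27331698] [385.45614313 191.10029558] S [300.17132781 107.34464443]
[-2.50895100e+01  2.53534738e+01  9.56475235e+01 -8.27523125e-04
  5.88892481e+01 -9.55647561e+01]
```

View pics/p4t.png

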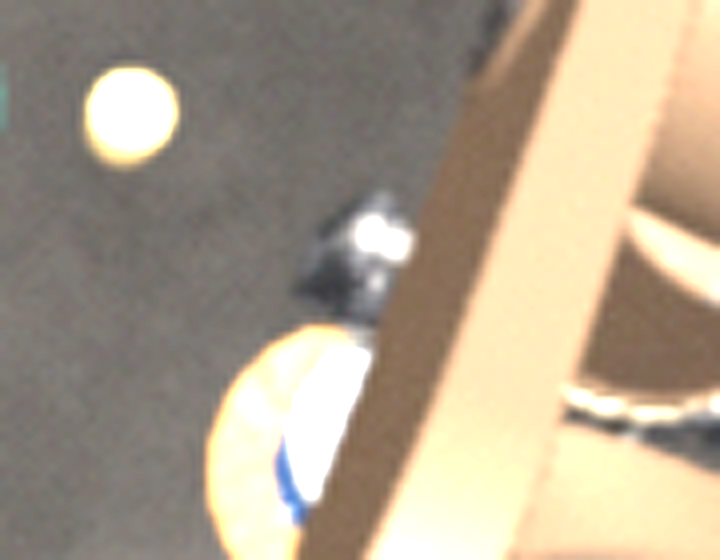

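Red spot at (0.500, 0.027), with red-to-blue distance 50 mm as it must be. Next, the gauge: travel back at the same yaw.

Request:
{"api": "play_rows", "payload": {"series": [0,0,0,-1.2,0,2.8,8.5,0,0,0,-2,0,4.6,8.5,0,0,0,-2,0,4.6,8.5,0,0,0,-2,0,4.6,8.5,0,0,0,-2,0,4.6,8.5,0,0,0,-2,0,4.6,8.5,0,0,0,-2,0,4.6,8.5,0,0,0,-2,0,4.6,8.5,0,0,0,-1.8,0,4.2,8.5,0,0,0,-1,0,2.2,8.5]}}

```text
time: 15.98
eef_pos: [0.5423, 0.2167, 0.1939]
ee_rot: [[0.943, -0.002, 0.333], [-0.333, -0.001, 0.943], [-0.002, -1.0, -0.001]]
contact_force: [0.7, -0.2, -0.3]
width: 0.0848
```

Request:
{"api": "play_rows", "payload": {"series": [0,0,0,0,0,0,8.5,0,0,0,0,0,0,8.5]}}

```text
time: 16.23
eef_pos: [0.5429, 0.214, 0.1945]
ee_rot: [[0.943, -0.002, 0.334], [-0.334, -0.001, 0.943], [-0.001, -1.0, -0.001]]
contact_force: [-0.1, -0.8, 0.4]
width: 0.0848
```

Run:
```python
from workcell import robot
from h import *
s=robot.get_state(); print(s["eef_pos"],s["ee_rot"].round(3),off(s,[.545,.2137,.049]))
mark(robot,"scene","pics/a1.png",half=(66,50),k=6,g=1.6)
mark(robot,"top","pics/a1t.png",half=(66,50),k=6,g=1.6)
```

```text
[0.54292747 0.21403151 0.19454588] [[ 0.943 -0.002  0.334]
 [-0.334 -0.001  0.943]
 [-0.001 -1.    -0.001]] [ 0.23 14.55  0.06]
pics/a1.png 288 202 6 16.225 [0.5429 0.214  0.1945] 0.08481016662986528
pics/a1t.png 170 157 6 16.275 [0.5432 0.2138 0.1948] 0.08511645768405095
```

View pics/a1.png

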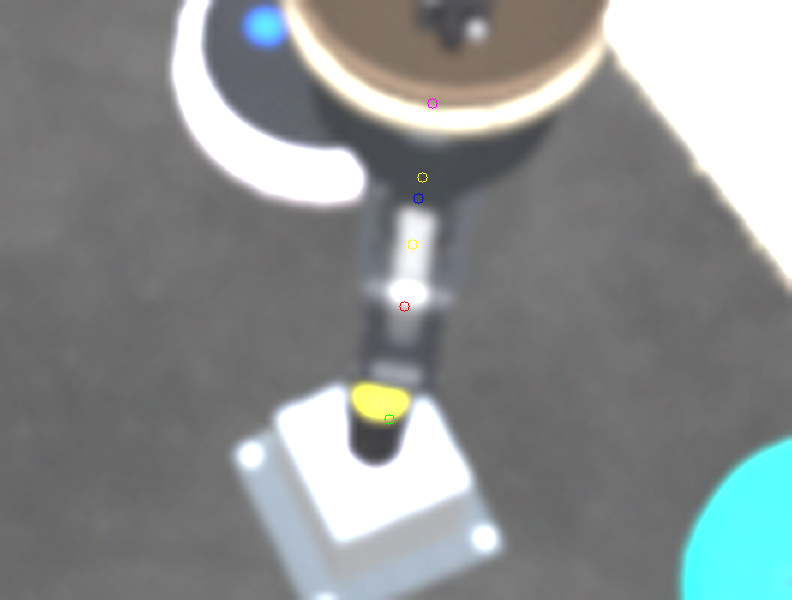

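View pics/a1t.png

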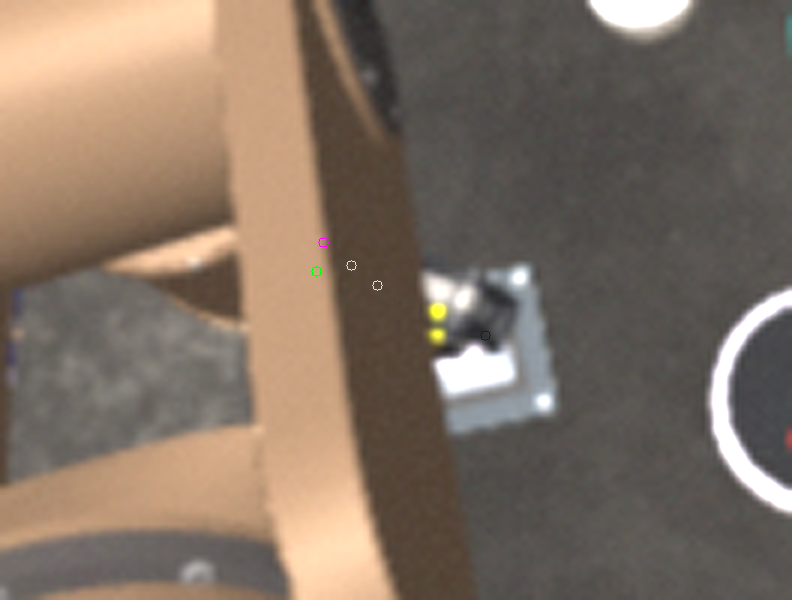

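Request:
{"api": "play_rows", "payload": {"series": [0,0,0,0.2,0,0,8.5,0,0,0,0,3.5,0,8.5,0,0,0,0,3.5,0,8.5,0,0,0,0,3,0,8.5,0,0,0,0,2,0,8.5,0,0,0,0,1.5,0,8.5,0,0,0,0,0.9,0,8.5,0,0,0,0,0,0,8.5]}}

```text
time: 17.32
eef_pos: [0.5454, 0.2138, 0.0514]
ee_rot: [[0.942, -0.0, 0.334], [-0.334, -0.0, 0.942], [-0.0, -1.0, -0.0]]
contact_force: [-0.8, 0.0, 0.1]
width: 0.0849
```

Run:
```python
from workcell import robot
from h import *
s=robot.get_state(); print(s["eef_pos"],s["contact_force"],off(s,[.545,.2137,.049]))
mark(robot,"scene","pics/a2.png",half=(66,50),k=6,g=1.6)
mark(robot,"top","pics/a2t.png",half=(66,50),k=6,g=1.6)
```

```text
[0.54535166 0.21384522 0.05139885] [-0.80446268  0.00499502  0.07248988] [-0.03  0.24 -0.03]
pics/a2.png 284 228 6 17.325 [0.5454 0.2138 0.0514] 0.08489554130689397
pics/a2t.png 179 163 6 17.375 [0.5456 0.214  0.0519] 0.08508546231396218
```

View pics/a2.png

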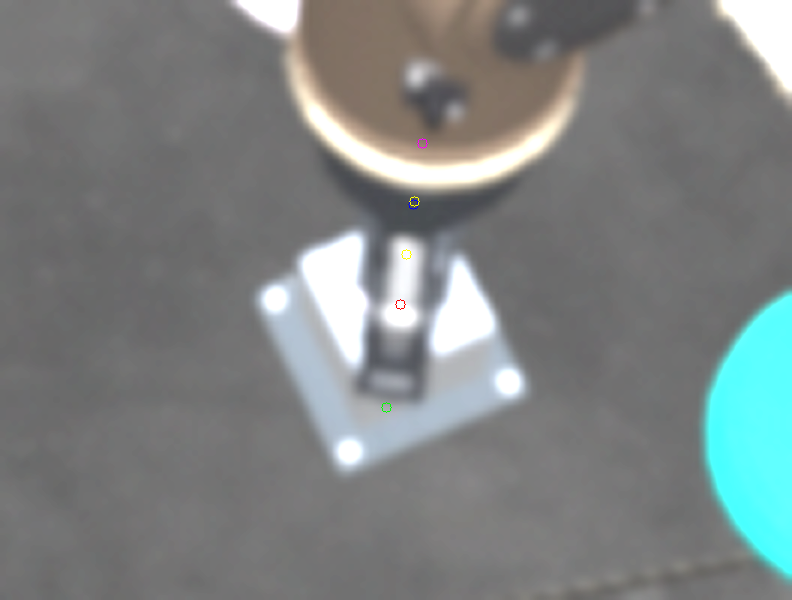

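View pics/a2t.png

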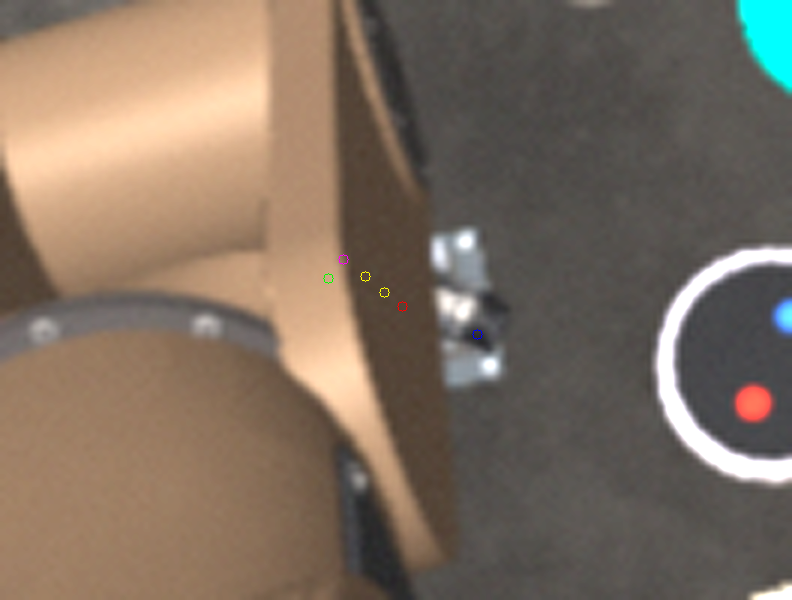

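Request:
{"api": "play_rows", "payload": {"series": [0,0,0,0,-0.7,0,8.5,0,0,0,0,0,0,4.5,0,0,0,0,0,0,4.5,0,0,0,0,0,0,4.5,0,0,0,0,0,0,4.5,0,0,0,0,0,0,4.5]}}

```text
time: 18.18
eef_pos: [0.5454, 0.214, 0.0585]
ee_rot: [[0.942, -0.0, 0.334], [-0.334, -0.0, 0.942], [-0.0, -1.0, -0.0]]
contact_force: [-0.1, 0.5, -0.4]
width: 0.0448
```

Run:
```python
from workcell import robot
from h import *
s=robot.get_state(); print(s["eef_pos"],s["contact_force"],off(s,[.545,.2137,.049]))
g=[[.545,.2137,z] for z in(.06,.066,.122)]
mark(robot,"scene","pics/a3.png",half=(40,30),k=10,g=1.6,pts=g)
```

```text
[0.54535116 0.21402582 0.05852246] [-0.05766035  0.52483819 -0.41381555] [-0.02  0.95 -0.04]
pics/a3.png 310 247 10 18.175 [0.5454 0.214  0.0585] 0.044830967664454074
```

View pics/a3.png

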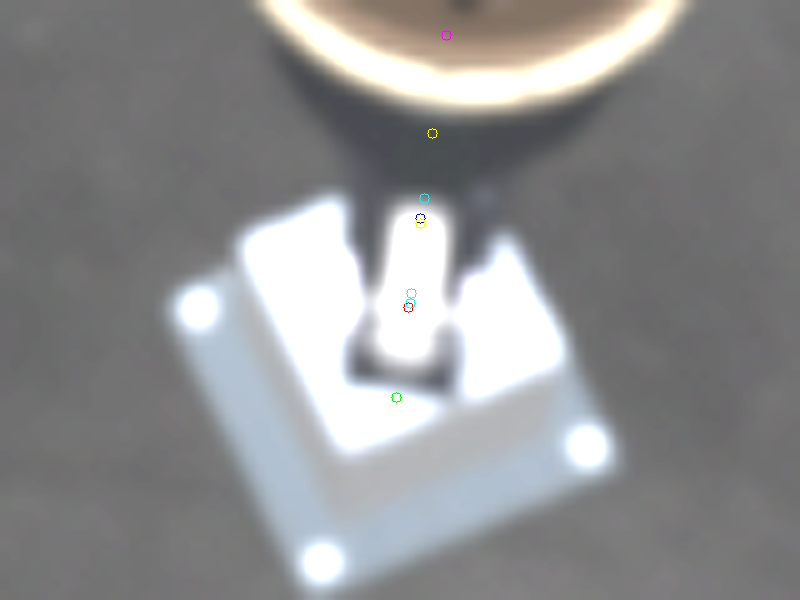

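Request:
{"api": "play_rows", "payload": {"series": [0,0,0,0,0,0,3,0,0,0,0,0,0,2,0,0,0,0,0,0,2,0,0,0,0,0,0,2,0,0,0,0,0,0,2], "squeeze": 35}}

```text
time: 18.85
eef_pos: [0.5453, 0.214, 0.0586]
ee_rot: [[0.942, -0.0, 0.334], [-0.334, -0.0, 0.942], [-0.0, -1.0, -0.0]]
contact_force: [-0.4, -0.2, 1.2]
width: 0.0252
```

The grip stopped at 25 mm, which is the 26 mm gauge grip. Drawing it up.

Request:
{"api": "play_rows", "payload": {"series": [0,0,0,0,0,0,2,0,0,0,0,-0.5,0,2,0,0,0,0,-1,0,2,0,0,0,0,-1.5,0,2,0,0,0,0,-1.5,0,2,0,0,0,0,-1.5,0,2,0,0,0,0,-1.5,0,2,0,0,0,0,-1,0,2,0,0,0,0,0,0,2,0,0,0,0,0,0,2], "squeeze": 45}}

```text
time: 20.1
eef_pos: [0.5451, 0.2139, 0.1432]
ee_rot: [[0.942, -0.001, 0.334], [-0.334, -0.0, 0.942], [-0.001, -1.0, -0.0]]
contact_force: [-0.3, -0.3, -1.9]
width: 0.025
```

Run:
```python
from workcell import robot
from h import *
s=robot.get_state(); print(s["time"],s["eef_pos"],s["contact_force"],s["torque"],s["width"])
z=s["eef_pos"][2]-.0586
g=[[.545,.2137,.06+z],[.545,.2137,.06-.05+z]]
mark(robot,"scene","pics/a4.png",half=(40,30),k=10,g=1.6,pts=g,ctr=[.545,.2137,.1])
mark(robot,"top","pics/a4t.png",half=(66,50),k=6,g=1.6,pts=g)
```

```text
20.1 [0.54507383 0.21391174 0.14319982] [-0.27198415 -0.30756336 -1.86694198] [-0.01938472  0.01022204 -0.02359863] 0.024964069978854305
pics/a4.png 311 240 10 20.1 [0.5451 0.2139 0.1432] 0.024964069978854305
pics/a4t.png 174 159 6 20.15 [0.545  0.2139 0.143 ] 0.025164986253676802
```

View pics/a4.png

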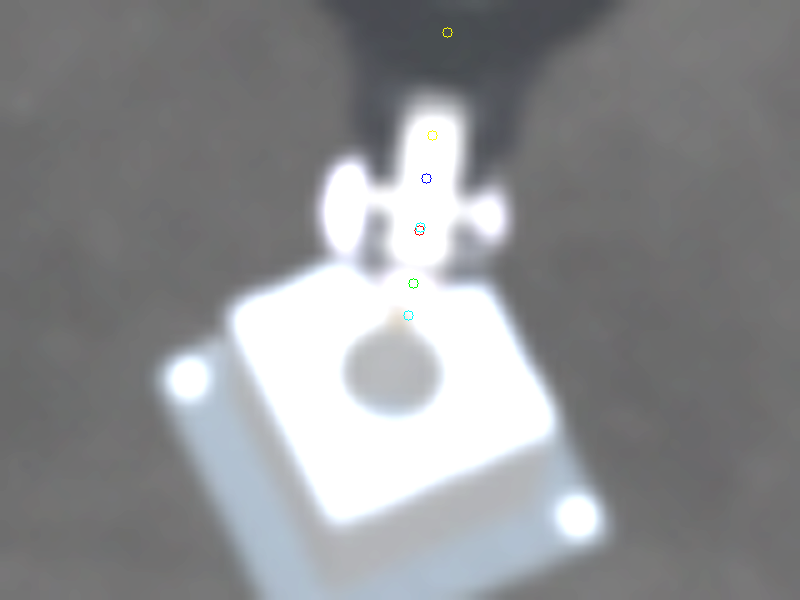

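View pics/a4t.png

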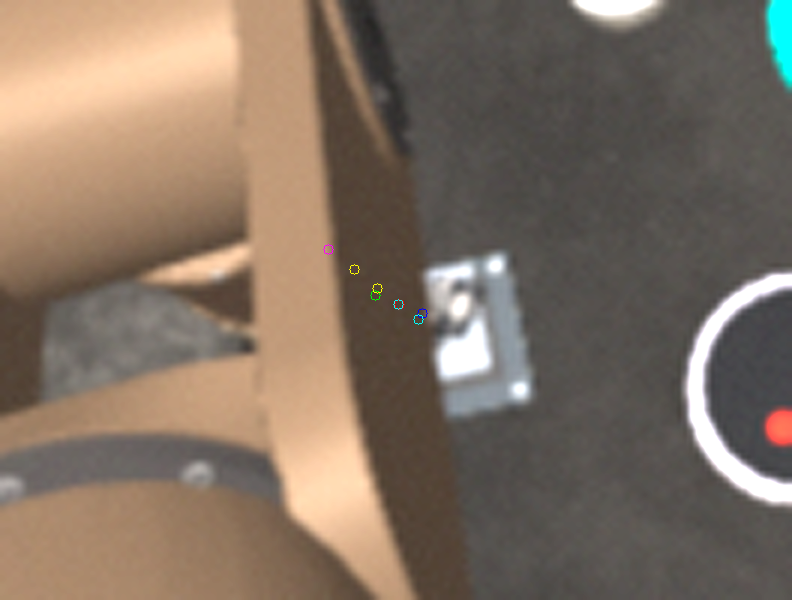

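The gauge is out and upright, with the brass tip near (398,325) in the crop and predicted at (408,315). Moving over the red spot.

Request:
{"api": "play_rows", "payload": {"series": [0,0,0,0.1,0,-1,2,0,0,0,0.2,0,-2,2,0,0,0,0.3,0,-3,2,0,0,0,0.3,0,-3,2,0,0,0,0.3,0,-3,2,0,0,0,0.3,0,-3,2,0,0,0,0.2,0,-2,2,0,0,0,0.2,0,-1.4,2,0,0,0,0.1,0,-0.7,2,0,0,0,0,0,0,2]}}

```text
time: 21.45
eef_pos: [0.5004, 0.027, 0.1436]
ee_rot: [[0.942, 0.0, 0.335], [-0.335, 0.0, 0.942], [0.0, -1.0, 0.0]]
contact_force: [-0.6, -0.4, -0.1]
width: 0.0245
```

Request:
{"api": "play_rows", "payload": {"series": [0,0,0,0,1.5,0,2,0,0,0,0,1.5,0,2,0,0,0,0,1,0,2,0,0,0,0,0,0,2,0,0,0,0,0,0,2]}}

```text
time: 22.08
eef_pos: [0.5005, 0.0274, 0.1037]
ee_rot: [[0.943, -0.0, 0.334], [-0.334, -0.0, 0.943], [-0.0, -1.0, -0.0]]
contact_force: [0.5, 1.2, -0.6]
width: 0.0246
```

Run:
```python
from workcell import robot
from h import *
s=robot.get_state(); print(s["time"],s["eef_pos"],s["contact_force"],off(s,[.5,.027,.0586+.026]))
tip=s["eef_pos"].copy(); tip[2]=s["eef_pos"][2]-.0586+.010
red=[.4999,.0268,.036]
for c in("scene","top"):
    print(c,proj(robot.calibration(c),tip),proj(robot.calibration(c),red))
    mark(robot,c,f"pics/r1{c}.png",half=(40,30),k=10,g=1.5,pts=[tip,red],ctr=[.5,.027,.05])
```

```text
22.075 [0.50053001 0.02738959 0.10365229] [ 0.47831032  1.21470178 -0.62318537] [-0.04  1.91 -0.05]
scene [351.5938223  206.25694418] [351.3831285  209.71122312]
pics/r1scene.png 311 177 10 22.075 [0.5005 0.0274 0.1037] 0.024595911265830116
top [304.20152775 228.72032931] [304.53852904 229.53583617]
pics/r1top.png 264 199 10 22.125 [0.5007 0.0274 0.1038] 0.02472820344252641
```

View pics/r1scene.png

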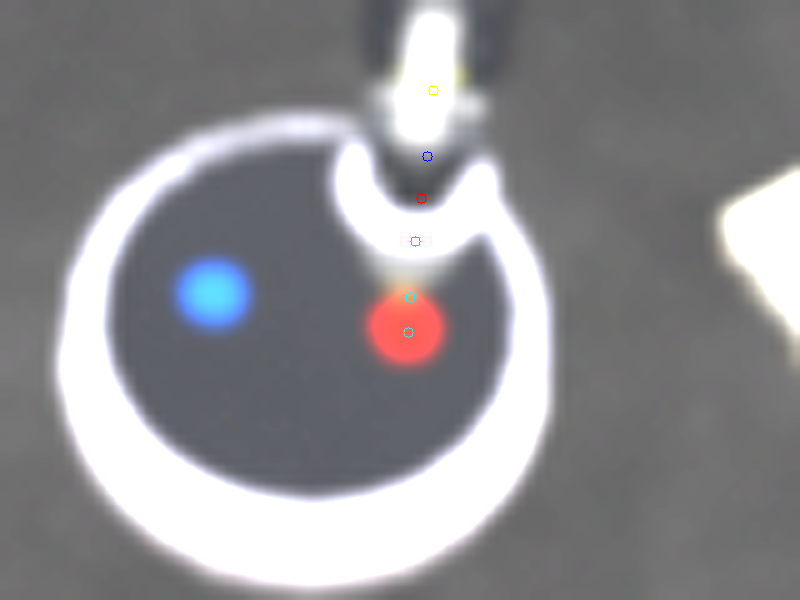

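View pics/r1top.png

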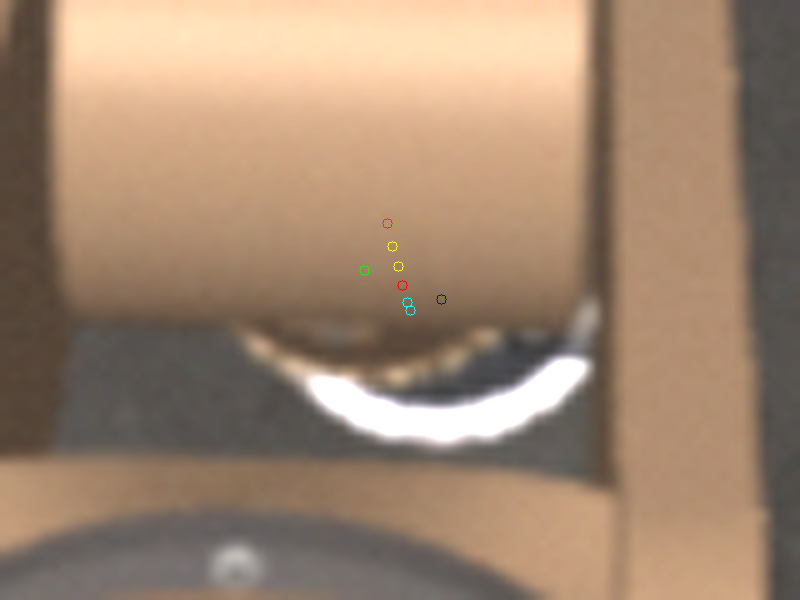

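Request:
{"api": "play_rows", "payload": {"series": [0,0,0,-0.05,0.8,-0.05,2,0,0,0,0,0.7,0,2,0,0,0,0,0,0,2,0,0,0,0,0,0,2]}}

```text
time: 22.68
eef_pos: [0.4997, 0.027, 0.0885]
ee_rot: [[0.942, -0.0, 0.334], [-0.334, -0.0, 0.942], [-0.0, -1.0, -0.0]]
contact_force: [-0.5, 0.5, -1.3]
width: 0.0248
```

Run:
```python
from workcell import robot
from h import *
f=[]
for i in range(6):
    if i: robot.read_camera("top")
    f.append(robot.get_state()["contact_force"])
s=robot.get_state(); print(s["time"],s["eef_pos"],np.mean(f,0),np.std(f,0),off(s,[.5,.027,.0586+.026]))
tip=s["eef_pos"].copy(); tip[2]=s["eef_pos"][2]-.0586+.010
mark(robot,"scene","pics/r2.png",half=(20,15),k=20,g=1.3,pts=[tip,[.4999,.0268,.036]],ctr=[.5,.027,.05])
```

```text
22.925 [0.49990156 0.02701001 0.08875366] [-0.09931433  0.00959766 -1.17654167] [0.48765256 0.36082057 0.65385706] [0.01 0.42 0.  ]
pics/r2.png 331 192 20 22.925 [0.4999 0.027  0.0888] 0.02474592059104133
```

View pics/r2.png

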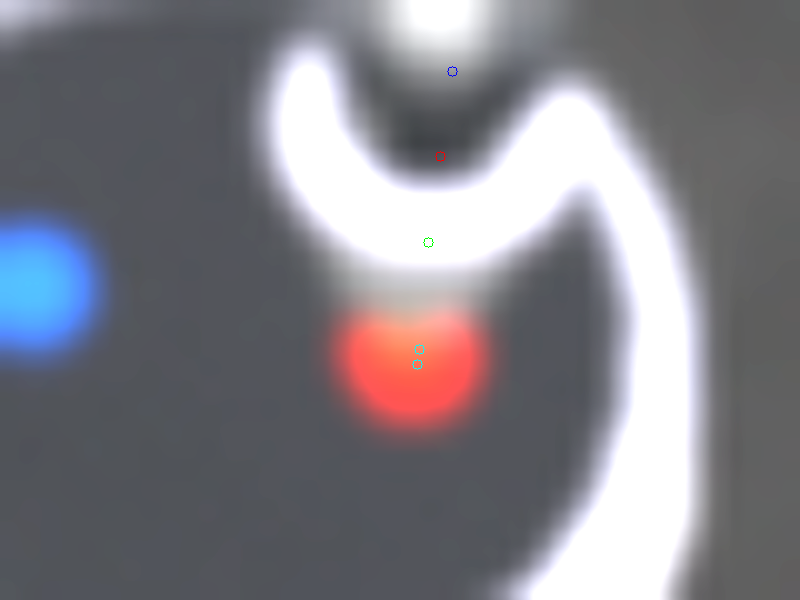

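Request:
{"api": "play_rows", "payload": {"series": [0,0,0,0,0.3,0,2,0,0,0,0,0.2,0,2,0,0,0,0,0.2,0,2,0,0,0,0,0,0,2,0,0,0,0,0,0,2]}}

```text
time: 23.6
eef_pos: [0.4998, 0.027, 0.0816]
ee_rot: [[0.942, 0.0, 0.334], [-0.334, -0.0, 0.942], [0.0, -1.0, 0.0]]
contact_force: [-0.2, -0.1, 1.1]
width: 0.0247
```

```bash
cat > f.py <<'E'
from workcell import robot
from h import *
f=[];z=[];t=[]
for i in range(16):
    if i: robot.read_camera("top")
    s=robot.get_state(); f.append(s["contact_force"]); z.append(s["eef_pos"]);t.append(s["torque"])
print(s["time"],np.mean(z,0).round(4),np.mean(f,0).round(2),(np.std(f,0)/4).round(2),np.mean(t,0).round(3),s["width"],off(s,[.5,.027,.0586+.019]))
E
python3 f.py
```

```text
24.35 [0.4998 0.027  0.0816] [-0.   -0.01  0.93] [0.09 0.13 0.15] [-0.034  0.019  0.009] 0.024668126237649954 [0.02 0.4  0.01]
```

Force and height agree: about 2.2 N, so roughly 2.7–3 mm in. 4 mm more brings it to half way.

Request:
{"api": "play_rows", "payload": {"series": [0,0,0,0,0.2,0,2,0,0,0,0,0.2,0,2,0,0,0,0,0,0,2,0,0,0,0,0,0,2,0,0,0,0,0,0,2]}}

```text
time: 24.98
eef_pos: [0.4998, 0.027, 0.0777]
ee_rot: [[0.942, 0.0, 0.334], [-0.334, -0.0, 0.942], [0.0, -1.0, 0.0]]
contact_force: [0.4, 1.3, 4.1]
width: 0.0249
```

```bash
python3 f.py
python3 - <<'E'
from workcell import robot
from h import *
mark(robot,"scene","pics/r3.png",half=(20,15),k=20,g=1.3,pts=[[.4999,.0268,.036]],ctr=[.5,.027,.05])
mark(robot,"scene","pics/r4.png",half=(133,100),k=3,g=1.2,ctr=[.53,-.05,.03])
E
```

```text
25.725 [0.4998 0.027  0.0776] [-0.1  -0.15  3.38] [0.18 0.13 0.12] [-0.075  0.024 -0.002] 0.02437944139854117 [ 0.02 -0.    0.01]
pics/r3.png 331 192 20 25.725 [0.4998 0.027  0.0776] 0.02437944139854117
pics/r4.png 200 87 3 25.775 [0.4997 0.027  0.0776] 0.02478803739603287
```

View pics/r3.png

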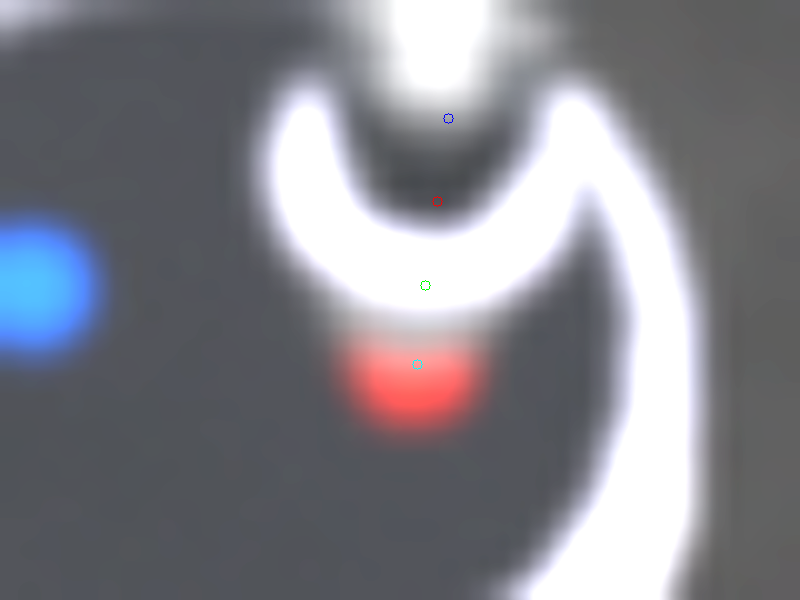

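View pics/r4.png

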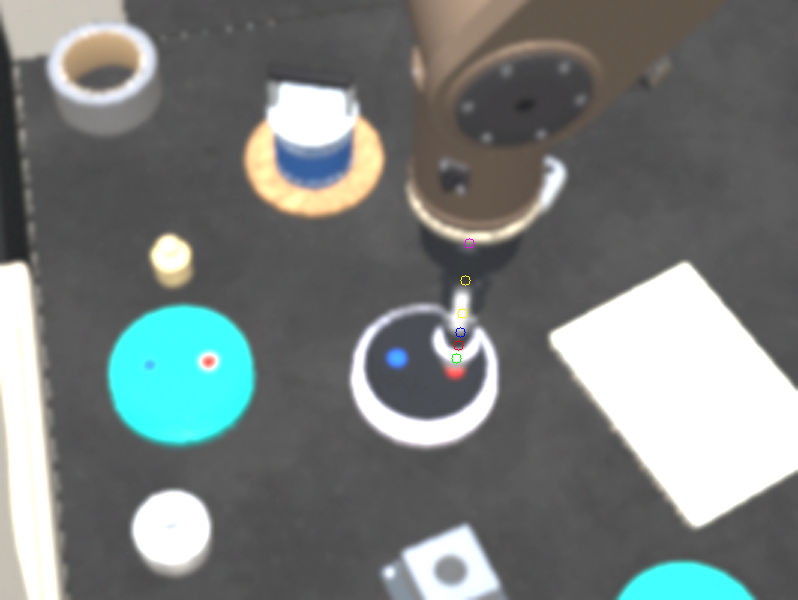

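```bash
python3 -c "
from workcell import robot
print(robot.hand_in()); s=robot.get_state(); print(s['time'],s['contact_force'])"
```

```text
the job is handed in; nothing more can be done
None
the job is handed in; nothing more can be done
```

The canister is on the cork coaster and the gauge is held upright on the red spot, with its plunger about half way in. I handed the job in at about 26 s of the 64 s allowed.

**Canister:** I lifted it by its handle and set it down upright. The last pictures show it wholly on the cork, a few mm from the centre. It touched down at the height I expected, and I let go only once its weight was off the wrist.

**Gauge:** I drew it out of the holder and pressed it on the red spot of the dark pad, not the turquoise one.
- **Plunger depth:** the force check gives about 4.6 N on the pad, or 6.7 mm in. The height check gives about 7 mm. The stop is at 14 mm.
- **Position:** before contact, the plunger tip lined up with the spot to about 1–2 mm in the scene camera. The top camera could not confirm this because the arm was in its way.
- **Gauge grip:** it stayed at about 25 mm opening while pressing.

**What failed or disagreed:**
- **First handle grasp:** it closed on nothing, without moving the canister. The real fingertips sit about 25–30 mm higher than the reported tool point, so I grasped again lower.
- **Fingertip height:** one later picture suggested a smaller offset (about 13–20 mm). I gripped the gauge a little higher to be safe. After that I relied on relative heights and forces, which agreed.
- **Trained networks:** their positions differed by up to 2 cm between the cameras, so I used my own pixel measurements. Those agreed to about 2–3 mm.

The bystander objects I could see in the last picture looked unmoved; the timer was partly hidden behind the arm.

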